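# Seal a culture chamber: lid on, bridge over, thumbscrew to the first slip

### The job

Seal the round culture chamber: set its lid squarely and gently on the rim, swing the steel bridge over it fully home into its keeper, and turn the thumbscrew clockwise until its drag clutch first slips. Stop right there: the white mark on the knob must have moved visibly ahead of the red mark on the brass collar, but by less than an eighth of a turn. Let go, and leave the other things on the bench where they are.

Things in the scene. Friction and masses are not known exactly. Their poses are not given: they have to be found in the camera images.
- chamber: Culture chamber fixed to the bench: cream base plate (130 x 200 x 14 mm), clear round wall (outer diameter 120 mm, bore 110 mm) with dishes inside, orange seal on its rim. Origin: on the bench under the centre of the bore, z up. In its own axes a pivot post stands at y = +82 mm and the keeper (a steel fork, open towards +x, its top 143 mm above the bench) at y = -92 mm.
- rim (a point): Centre of the chamber's mouth, level with the rim's top, 74 mm above the bench.
- pivot (a point): Point on the vertical pivot axis of the bridge, at the height of the bar's top (134 mm above the bench).
- bridge (a joint): Angle of the bridge, a steel bar 20 mm wide and 14 mm thick (120 to 134 mm above the bench). 0 = fully home: against its stop, over the lid's centre and in the keeper; it grows anticlockwise seen from above as the bridge swings open (starts 1.4 to 1.95 rad). It stays where it is left: 0.4 N m of friction, about 3 N at its peg.
- peg (a point): Centre of the top of the bridge's black handle peg: a round upright pin, diameter 14 mm, 30 mm high above the bar, 150 mm from the pivot axis.
- knob_top (a point): Centre of the top of the thumbscrew's black knurled knob: diameter 40 mm, 26 mm high, at most 184 mm above the bench, a brass collar of diameter 52 mm right under it. Its x axis points along the white mark. The thumbscrew stands upright in the bridge, 82 mm from the pivot axis; clockwise from above sinks it 12 mm a turn, the knob sinking with it. Some 1.2 to 2.8 rad of turning reach the slip.
- collar_mark (a point): Centre of the upper face of the brass collar, which turns with the screw. Its x axis points along the collar's red mark. White and red marks are in line at the start. Under load the knob springs up to 0.13 rad ahead and springs back when let go; a lasting lead of white over red is slip of the clutch: 0.07 rad or more must be left, over 0.79 rad is too much.
- screw: The brass screw with collar and foot; origin on its axis, foot's lower face 8 mm below it, knob's top 64 mm above it. Running free it drags with 0.05 to 0.14 N m. Once the foot bears on the lid the torque climbs within about 0.3 to 0.8 rad of turning; at about 0.3 N m the drag clutch slips: torque stays level, the knob turns on, the screw stands still. The screw stays as it is left.
- lid: Lid: slate-blue disc, diameter 126 mm, 8 mm thick, 300 g. Under it a locating step, 6 mm deep, tapering from diameter 105 mm to 99 mm (the chamber's bore is 110 mm); on top in the middle a round steel boss, diameter 32 mm, 26 mm high, to grasp it by and for the screw's foot to press on. Origin: centre of the step's underside, z up; boss top 40 mm above it. Seated, the disc rests on the rim, so the origin lies 6 mm below rim.
- petri_dish: Bystander: flat clear dish, diameter 94 mm, 18 mm high; it may lie where the lid might have been.
- tube_rack: Bystander: pink tube rack 75 x 150 x 45 mm.
- media_bottle: Bystander: bottle with reddish medium, diameter 60 mm, 105 mm high.
- oil_bottle: Bystander: small amber bottle, diameter 44 mm, 75 mm high.
- tip_box: Bystander: blue box with a clear cover, 85 x 122 x 64 mm.
- timer: Bystander: white timer 60 x 85 x 20 mm.
- tweezer_tray: Bystander: steel tray with tweezers, 100 x 190 x 16 mm.
Things that resemble listed ones, but are neither listed nor needed, are in the scene too. There is more than one size of the chamber; the one meant has the size given above.

How it is judged:
By the outcome, as a careful person would: the job done as asked, in the order asked, and still so for the second after the job is handed in, with the robot touching nothing.
It also fails if it takes over 72 s, if anything falls off the work surface, if the arm or the gripper's body presses on something with over 40 N, if the wrist force passes 120 N, or if a joint passes its speed limit or range.

### The arm

A 6-joint arm with a two-finger parallel gripper is mounted at the origin on the work surface. World frame = base frame: x ahead of the robot, y to its left, z up, the work surface at z = 0. Lengths are in m, angles in degrees, forces in N, time in s.
With the tool pointing down it reaches from about 0.4 to 0.825 m from the base axis. Payload 7 kg.
Tool frame: the origin (TCP) lies between the finger pads; the fingertips stand 19 mm ahead of it and the grasp point (between the pads) is the TCP (r.tip_extent is the distance from the TCP to the fingertips, in m); z points along the fingers, y is the direction in which the jaws open and shut (so a half turn about z gives the same grasp; the last joint's range is limited). The gripper opens to 88 mm and grips with 3 to 60 N. Pads are 19 mm wide; open, the fingers measure 130 mm over their backs; the gripper's body (78 mm by 193 mm) begins 47 mm behind the grasp point.
Start: joints at [-47.607, 20.546, 0.682, 0, -70.136, -16.507], TCP at [0.295, -0.607, 0.246] pointing down, gripper open.
Joint ranges: [-176.03, 176.03], [-82.01, 121.73], [-58.28, 71.71], [-173.87, 95.51], [-174.79, -0.11], [-173.66, 173.66]. Speed limits (degrees/s): [136.94, 136.94, 172.46, 180, 180, 180].

### API

Orientations are given as [roll, pitch, yaw] about the fixed x, y, z axes, in that order (R = Rz(yaw) Ry(pitch) Rx(roll)).
In Python, from plant import r, capture, workorder, spotter gives the robot as it stands.
- The arm moves only by the tool step_arm, never from a script. Its argument "motion" is a list of rows, each a list of 5 numbers: the finger opening in m, from 0 to 0.0876, then the shift along the tool's x, y, z in m, then the turn about the tool's z in rad. In form: [[grip, dx, dy, dz, roll], ...]. A call has 1 to 5 rows; each row is the pose to reach, as a shift and turn from the pose commanded when the call began, along the tool's axes at that moment; what a row does not reach only later rows make up. A row lasts 1/8 s, in which the tool goes at most 62.5 mm and 10.7 degrees, less where a joint would pass 70% of its speed; a pose out of reach is approached as far as the arm can. A call with a gripper value outside its range is refused whole. The fingers move at their own pace and stop on an object; "newtons" is the grip in N (left out, the last holds). Time passes only in rows, so rows that repeat a pose let the fingers close. It gives the time, the measured TCP pose, the force and the opening at its end, in the units of the state.
- r.get_state(): the state, without advancing time (a new reading comes with each control period).
- capture(name): name is "scene" or "top" or "wrist"; returns a dict with "image" (384x512x3 uint8, red, green, blue), "z_map" (384x512 float32, m along the optical axis (not along the pixel's ray), 0 where there is no reading), "fx", "fy", "cx", "cy" (pixels), "D" ([k1, k2, p1, p2, k3] as OpenCV has them; the pictures are not rectified), "pose" (4x4, takes a point from camera to world coordinates). Camera axes: x right, y down, z forward; pixel columns grow to the right and rows downward; lengths in m; the calibration is good to about 2 mm. A picture is of the moment at which its call begins.
- workorder.close_job(): hands the job in, once; it reports no verdict.
Trained networks look in the newest picture that a camera, given by its name, has taken for a name from the list of things; names that differ only in an ending like _2 or _b are one class to them, and where a whole thing is asked for, a point or a joint stands for the part that bears it (a point fixed in the world has none). Each returns a list of dicts, best first, with "p" (0 to 1); they miss things now and then, are a little off and sometimes report something else, mostly with a low value. They report only what shows in the picture. A call takes as long as a camera call. They do not tell look-alikes from the thing itself.
- spotter.regions_of(camera, label): "mask" (384x512 bool, what is visible of it).
- spotter.tip_of(camera, label): "location" ([x, y, z] in m, in world coordinates, good to about 4 mm: a listed point, or the origin of a listed thing).
The state is a dict: "time_s": time; "joints": joint angles; "qd": joint speeds; "joint_torque": joint torques, N m; "tcp_pos": TCP position; "eef_rot": TCP orientation; "contact_force": force on the tool from outside, world axes, zero at the start; "moment": the same for the moment, N m; "gripper_width": finger opening in m.
Only numpy, scipy, OpenCV 4.12 (cv2) and the standard library are available. Lean on these libraries where they do the work, as an engineer would, in place of code of your own. Each camera call takes 0.05 s, during which the arm holds its last target.

## Working session

There is one attempt and no reset: what is moved stays moved. The work goes in short steps, Python scripts to look and compute and a tool call to move; the robot and the scene stay as the last step left them, time stands still between calls to the robot, and variables do not carry over. Pictures are saved under pics/ and viewed, and the job is handed in when it is done.

Besides the shell and the picture viewer there is one more tool, called after "Request:" as name(argument=value, ...) on one line, values as JSON. step_arm: Moves the arm, as the interface text tells. Its arguments: {"type":"object","properties":{"motion":{"type":"array","items":{"type":"array","items":{"type":"number"}}},"newtons":{"type":"number"}},"required":["motion"]}

```bash
ls; mkdir -p pics
python3 - <<'E'
from plant import r, capture, workorder, spotter
import cv2,numpy as np
print(r.get_state())
for c in ["scene","top","wrist"]:
    d=capture(c); cv2.imwrite(f"pics/{c}0.png",d["image"][:,:,::-1]); print(c,d["fx"],d["cx"],d["D"],np.round(d["pose"],3).tolist())
    for l in ["chamber","rim","pivot","peg","knob_top","collar_mark","lid","screw","petri_dish"]:
        try: print(l,[(round(o["p"],2),np.round(o["location"],3).tolist()) for o in spotter.tip_of(c,l)])
        except Exception as e: print(l,e)
print(r.get_state()["time_s"])
E
```

```text
pics
{'time_s': 0.0, 'joints': array([-4.76049449e+01,  2.05920236e+01,  6.34536821e-01, -2.10331451e-02,
       -7.01371914e+01, -1.65082921e+01]), 'qd': array([ 0.02162382,  0.13858276,  0.01846308,  0.02964066,  0.08832965,
       -0.04424885]), 'joint_torque': array([ 3.30801277e-04, -5.82726073e+01,  2.93056262e+01,  6.99755609e+00,
        6.77667311e-03, -1.99087417e-04]), 'tcp_pos': array([ 0.29449587, -0.60685516,  0.24461896]), 'eef_rot': array([ 1.79903606e+02, -7.94843682e-03, -1.54120393e+02]), 'contact_force': array([ 0.53686766, -0.04828229,  0.52150038]), 'moment': array([-0.02433788, -0.03143934, -0.02145322]), 'gripper_width': 0.08776257020118768}
scene 353.8670468918295 255.75772953033805 [0.03140863 0.         0.         0.         0.        ] [[0.001, 0.844, -0.537, 1.093], [1.0, 0.001, 0.002, 0.033], [0.003, -0.537, -0.844, 1.048], [0.0, 0.0, 0.0, 1.0]]
chamber [(0.98, [0.484, 0.14, -0.0]), (0.93, [0.264, 0.227, -0.004])]
rim [(0.96, [0.27, 0.221, 0.055]), (0.61, [0.486, 0.139, 0.076])]
pivot [(0.66, [0.512, 0.217, 0.137]), (0.62, [0.299, 0.275, 0.104])]
peg [(0
[... 1077 characters left out ...]
528, 0.459, 0.001]), (0.41, [0.267, 0.227, 0.143])]
collar_mark [(0.65, [0.586, 0.188, 0.153]), (0.62, [0.267, 0.227, 0.124]), (0.54, [0.427, -0.42, -0.0])]
lid [(0.93, [0.448, -0.177, 0.001]), (0.72, [0.72, 0.459, 0.002]), (0.38, [0.586, 0.184, 0.118]), (0.3, [0.488, 0.135, 0.074])]
screw [(0.68, [0.585, 0.186, 0.118])]
petri_dish [(0.62, [0.63, -0.214, 0.002])]
wrist 313.2139445020758 256.398793535788 [-0.0823291  0.         0.         0.         0.       ] [[-0.436, 0.867, 0.243, 0.229], [0.9, 0.42, 0.117, -0.639], [-0.001, 0.27, -0.963, 0.386], [0.0, 0.0, 0.0, 1.0]]
chamber []
rim []
pivot []
peg []
knob_top []
collar_mark []
lid []
screw [(0.15, [0.428, -0.423, -0.0])]
petri_dish []
1.5
```

View pics/scene0.png

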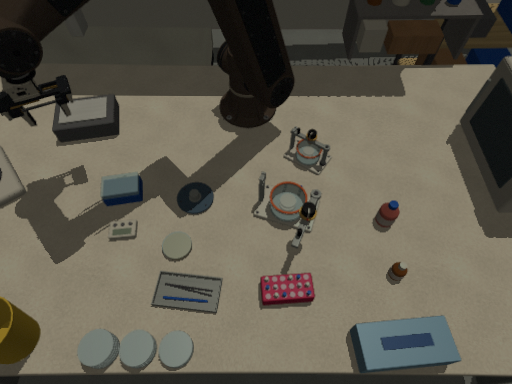

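View pics/top0.png

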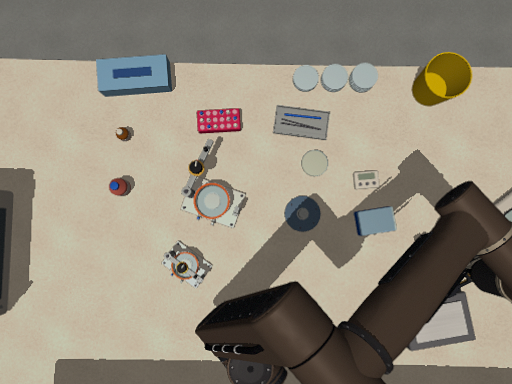

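View pics/wrist0.png

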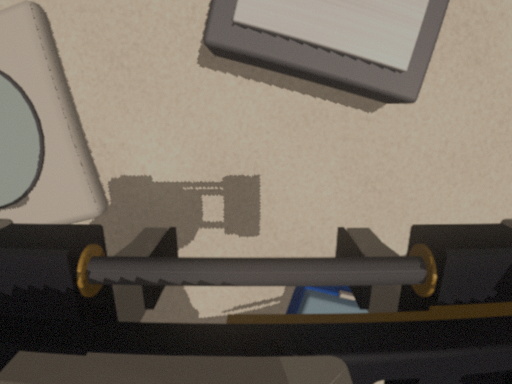

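The target chamber is the large one, at top image (212,200) and scene (288,200). The small look-alike is at top (184,265) and the lid at top (302,212). The petri dish at (315,162) and the dishes along the back edge are not lids. Next I'll measure these with depth and check a close crop.

```bash
cat > h.py <<'E'
from plant import r, capture, workorder, spotter
import cv2,numpy as np
def cloud(d):
    h,w=d["z_map"].shape
    u,v=np.meshgrid(np.arange(w),np.arange(h))
    K=np.array([[d["fx"],0,d["cx"]],[0,d["fy"],d["cy"]],[0,0,1.]])
    p=cv2.undistortPoints(np.stack([u,v],-1).reshape(-1,1,2).astype(np.float64),K,np.array(d["D"])).reshape(h,w,2)
    z=d["z_map"]; P=np.stack([p[...,0]*z,p[...,1]*z,z],-1)
    return P@d["pose"][:3,:3].T+d["pose"][:3,3]
def proj(d,X):
    X=np.atleast_2d(X).astype(float); T=np.linalg.inv(d["pose"]); K=np.array([[d["fx"],0,d["cx"]],[0,d["fy"],d["cy"]],[0,0,1.]])
    return cv2.projectPoints(X,cv2.Rodrigues(T[:3,:3])[0],T[:3,3],K,np.array(d["D"]))[0].reshape(-1,2)
def circ(xy):
    A=np.c_[2*xy,np.ones(len(xy))]; s=np.linalg.lstsq(A,(xy**2).sum(1),rcond=None)[0]
    return s[:2],np.sqrt(s[2]+s[0]**2+s[1]**2)
def crop(d,u,v,s,k,name):
    im=d["image"][max(0,v-s):v+s,max(0,u-s):u+s,::-1]; cv2.imwrite("pics/"+name,cv2.resize(im,None,fx=k,fy=k,interpolation=cv2.INTER_CUBIC))
E
python3 - <<'E'
from h import *
for c in ["top","scene"]:
    d=capture(c); P=cloud(d); ok=d["z_map"]>0
    def sel(cx,cy,rad,z0,z1):
        m=ok&(np.hypot(P[...,0]-cx,P[...,1]-cy)<rad)&(P[...,2]>z0)&(P[...,2]<z1); return P[m]
    def minc(q):
        c_,r_=cv2.minEnclosingCircle((q[:,:2]*1000).astype(np.float32)); return np.round(c_,1),round(r_,1)
    for n,a in dict(lid=(.449,-.176,.09,.008,.022),boss=(.449,-.176,.05,.03,.05),knob=(.585,.185,.035,.165,.195),peg=(.652,.157,.02,.145,.18),rim=(.487,.137,.075,.068,.08),small=(.267,.226,.06,.045,.065)).items():
        q=sel(*a)
        if len(q)>3: print(c,n,len(q),q.mean(0).round(4),np.median(q[:,2]).round(4),minc(q))
    q=sel(.487,.137,.075,.068,.078); print("rimfit",circ(q[:,:2]))
    uv=proj(d,[[.49,.137,.07],[.449,-.176,.02]]).astype(int)
    crop(d,*uv[0],60,5,c+"_ch.png"); crop(d,*uv[1],45,6,c+"_lid.png")
E
```

```text
top lid 866 [ 0.4489 -0.1726  0.0139] 0.0136 (array([ 452.3, -185. ]), 85.4)
top boss 68 [ 0.4492 -0.1726  0.0396] 0.0398 (array([ 449.1, -172.6]), 15.9)
top knob 130 [0.5866 0.1847 0.1805] 0.181 (array([587.6, 185.6]), 20.3)
top peg 19 [0.6485 0.157  0.1619] 0.1638 (array([648.8, 157.3]), 7.2)
top rim 234 [0.4858 0.1426 0.0741] 0.074 (array([486.1, 141.1]), 62.1)
top small 159 [0.2672 0.2273 0.0548] 0.0555 (array([270.2, 232.3]), 52.9)
rimfit (array([0.48622403, 0.14099467]), np.float64(0.05839071201381669))
scene lid 825 [ 0.4541 -0.1734  0.0145] 0.0145 (array([ 449.2, -172.7]), 64.7)
scene boss 70 [ 0.4519 -0.1739  0.0396] 0.04 (array([ 451.2, -174.4]), 16.2)
scene knob 169 [0.5929 0.183  0.18  ] 0.1815 (array([590. , 183.5]), 20.1)
scene peg 32 [0.6532 0.1558 0.1592] 0.1624 (array([651.4, 156.9]), 7.3)
scene rim 258 [0.4878 0.1341 0.0739] 0.074 (array([487.9, 140.2]), 63.0)
scene small 122 [0.2857 0.218  0.0538] 0.0553 (array([271.9, 229.9]), 51.9)
rimfit (array([0.48852625, 0.13932615]), np.float64(0.058005871065919985))
```

```bash
cd pics; python3 -c "
import cv2,numpy as np
a=cv2.imread('top_ch.png');b=cv2.imread('scene_ch.png');c=cv2.resize(cv2.imread('top_lid.png'),(400,400))
cv2.imwrite('m1.png',np.hstack([cv2.resize(a,(400,400)),cv2.resize(b,(400,400))]));cv2.imwrite('m2.png',np.hstack([c,cv2.resize(cv2.imread('scene_lid.png'),(400,400))]))"
```

```text
(no output)
```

View pics/m1.png

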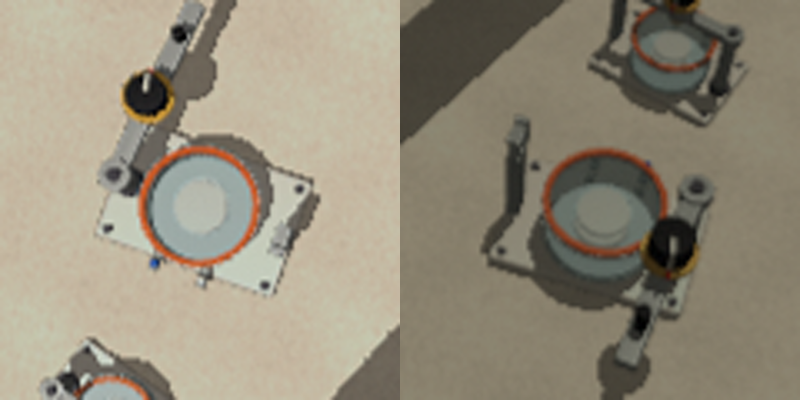

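View pics/m2.png

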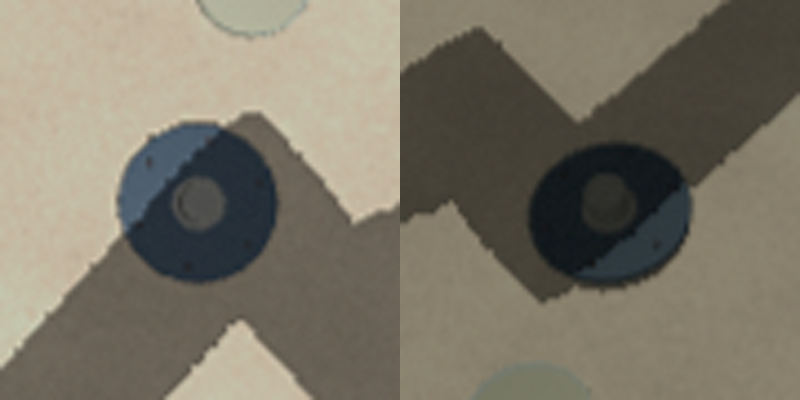

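The large chamber is confirmed: its rim is at z 0.074 and fits a diameter of about 117 mm at mid-band. The lid's boss top is at z 0.040. The two cameras differ by about 2 mm in absolute position, but both give the same lid-to-rim offset of (0.037, 0.3137). I'll go to a standoff above the lid.

```bash
cat >> h.py <<'E'
from scipy.spatial.transform import Rotation as Ro
def st():
    s=r.get_state(); R=Ro.from_euler("xyz",s["eef_rot"],degrees=True).as_matrix(); return s,R
def to(x,y,z,yaw=None):
    s,R=st(); d=R.T@(np.array([x,y,z])-s["tcp_pos"]); o=[d.round(4).tolist()]
    if yaw is not None:
        dy=(s["eef_rot"][2]-yaw+180)%360-180; o.append(round(np.radians(dy),4))
    print("delta",o,"tcp",s["tcp_pos"].round(4),s["eef_rot"].round(2),"j",s["joints"].round(1),"t",round(s["time_s"],2),"F",s["contact_force"].round(2),"M",s["moment"].round(3),"w",round(s["gripper_width"],4))
E
python3 -c "
from h import *
to(.45,-.1735,.16,-154)"
```

```text
delta [[-0.3291, 0.3224, 0.0856], np.float64(-0.002)] tcp [ 0.2947 -0.6073  0.2456] [ 180.     -0.   -154.12] j [-47.6  20.5   0.7   0.  -70.1 -16.5] t 1.6 F [0.33 0.37 0.68] M [ 0.033 -0.013 -0.041] w 0.0875
```

Request:
step_arm(motion=[[0.06,-0.04,0.04,0,0],[0.06,-0.08,0.08,0,0],[0.06,-0.12,0.12,0.01,0],[0.06,-0.16,0.16,0.03,0],[0.06,-0.2,0.195,0.05,0]], newtons=20)

```text
time_s: 2.22
tcp_pos: [0.3899, -0.3428, 0.1956]
eef_rot: [-179.9, 0.1, -154.1]
contact_force: [1.9, 0.4, 0.1]
gripper_width: 0.0602
```

```bash
python3 -c "
from h import *
to(.45,-.1735,.16,-154)"
```

```text
delta [[-0.128, 0.1261, 0.0356], np.float64(-0.002)] tcp [ 0.3899 -0.3428  0.1956] [-1.7994e+02  6.0000e-02 -1.5411e+02] j [-19.6   8.1 -23.    0.  -58.8 -44.5] t 2.23 F [1.95 0.4  0.08] M [-0.002 -0.193 -0.086] w 0.0602
```

Request:
step_arm(motion=[[0.06,-0.04,0.04,0.01,0],[0.06,-0.08,0.08,0.02,0],[0.06,-0.115,0.115,0.03,0],[0.06,-0.128,0.126,0.035,0],[0.06,-0.128,0.126,0.035,0]])

```text
time_s: 2.85
tcp_pos: [0.45, -0.1746, 0.1605]
eef_rot: [180.0, -0.0, -154.0]
contact_force: [0.7, -0.7, -1.2]
gripper_width: 0.0602
```

Run:
```python
from h import *
d=capture("wrist"); cv2.imwrite("pics/w1.png",d["image"][:,:,::-1])
P=cloud(d); ok=d["z_map"]>0
m=ok&(np.hypot(P[...,0]-.45,P[...,1]+.1735)<.04)&(abs(P[...,2]-.04)<.006)
q=P[m]; print(len(q),q.mean(0),cv2.minEnclosingCircle((q[:,:2]*1000).astype(np.float32)))
m=ok&(np.hypot(P[...,0]-.45,P[...,1]+.1735)<.09)&(abs(P[...,2]-.014)<.005)
q=P[m]; print(len(q),cv2.minEnclosingCircle((q[:,:2]*1000).astype(np.float32)))
print(proj(d,[.45,-.1735,.04]))
to(.45,-.1735,.04)
```

```text
1056 [ 0.44749944 -0.17578135  0.04106377] ((448.3040771484375, -175.4420623779297), 15.963924407958984)
12328 ((448.21710205078125, -175.49267578125), 63.066009521484375)
[[257.4548347  194.17053614]]
delta [[-0.0011, 0.0015, 0.1206]] tcp [ 0.4497 -0.1753  0.1606] [-1.8000e+02 -1.0000e-02 -1.5405e+02] j [  2.1   6.8 -29.9   0.  -53.4 -66.2] t 2.9 F [ 0.04 -0.93  0.49] M [-0.02  -0.003 -0.026] w 0.06
```

View pics/w1.png

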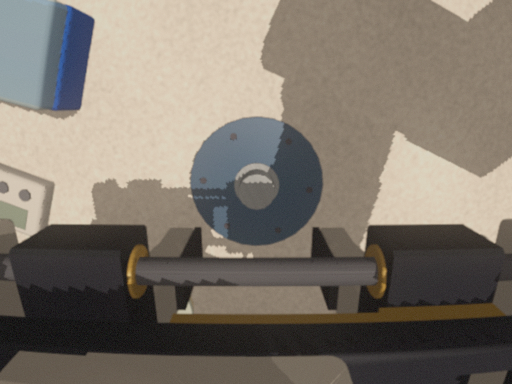

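The wrist view shows the lid upright at (256,185), with the boss centred under the tool. Descending, then gripping.

Request:
step_arm(motion=[[0.06,0,0,0.05,0],[0.06,0,0,0.09,0],[0.06,0,0,0.115,0],[0.06,0,0,0.124,0],[0.06,0,0,0.124,0]])

```text
time_s: 3.52
tcp_pos: [0.4495, -0.176, 0.0366]
eef_rot: [180.0, -0.0, -154.2]
contact_force: [0.8, -0.1, 0.2]
gripper_width: 0.0601
```

Request:
step_arm(motion=[[0.02,0,0,0,0],[0.02,0,0,0,0],[0.02,0,0,0,0],[0.02,0,0,0,0],[0.02,0,0,0,0]], newtons=30)

```text
time_s: 4.15
tcp_pos: [0.4499, -0.1752, 0.037]
eef_rot: [-180.0, 0.0, -154.1]
contact_force: [-0.8, 2.4, 7.7]
gripper_width: 0.0313
```

Request:
step_arm(motion=[[0.02,0,0,-0.03,0],[0.02,0,0,-0.07,0],[0.02,0,0,-0.11,0],[0.02,0,0,-0.15,0],[0.02,0,0,-0.15,0]])

```text
time_s: 4.78
tcp_pos: [0.4511, -0.1753, 0.1892]
eef_rot: [-179.9, 0.3, -154.1]
contact_force: [-0.2, -0.5, -4.0]
gripper_width: 0.0314
```

Run:
```python
from h import *
d=capture("wrist"); cv2.imwrite("pics/w2.png",d["image"][:,:,::-1])
P=cloud(d); s,R=st()
to(.45+.0372,-.1735+.3137,.17,-154)
# lid disc top fit in tool frame
Q=(P-s["tcp_pos"])@R
m=(d["z_map"]>0)&(np.hypot(Q[...,0],Q[...,1])<.07)&(abs(Q[...,2]-.022)<.012)
q=Q[m]; print(len(q)); A=np.c_[q[:,:2],np.ones(len(q))]; print(np.linalg.lstsq(A,q[:,2],rcond=None)[0]); print(cv2.minEnclosingCircle((q[:,:2]*1000).astype(np.float32)))
```

```text
delta [[-0.1712, 0.2673, 0.0174], np.float64(-0.0022)] tcp [ 0.4498 -0.1751  0.1872] [-1.7998e+02  1.2000e-01 -1.5413e+02] j [  2.1   5.1 -27.8  -0.  -57.  -66.2] t 4.83 F [ 0.29  0.51 -4.36] M [ 0.083  0.011 -0.014] w 0.0314
19559
[0.0054007  0.00330966 0.0195193 ]
((5.7546281814575195, -0.6170008182525635), 61.93515396118164)
```

View pics/w2.png

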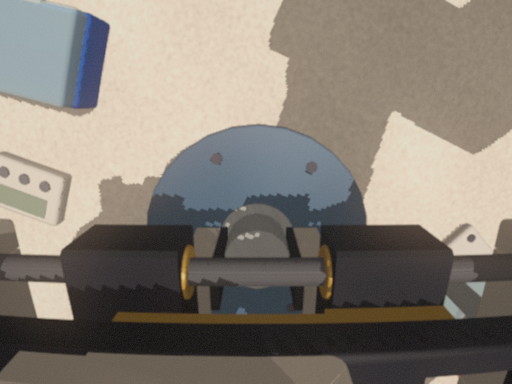

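The lid is held level, with about 0.3° of tilt. I'll go to a spot just short of the chamber, on its free side, and measure the rim with the wrist camera at the same yaw.

Run:
```python
from h import *
to(.40,.10,.195,-154)
```

```text
delta [[-0.0752, 0.2692, -0.0078], np.float64(-0.0022)] tcp [ 0.4498 -0.1751  0.1872] [-1.7998e+02  1.2000e-01 -1.5413e+02] j [  2.1   5.1 -27.8  -0.  -57.  -66.2] t 4.83 F [ 0.29  0.51 -4.36] M [ 0.083  0.011 -0.014] w 0.0314
```

Request:
step_arm(motion=[[0.02,-0.005,0.02,-0.005,0],[0.02,-0.016,0.055,-0.01,0],[0.02,-0.026,0.092,-0.01,0],[0.02,-0.036,0.13,-0.01,0],[0.02,-0.047,0.168,-0.01,0]])

```text
time_s: 5.45
tcp_pos: [0.4169, -0.0028, 0.1947]
eef_rot: [180.0, -0.2, -154.1]
contact_force: [0.5, 1.0, -2.8]
gripper_width: 0.0313
```

Request:
step_arm(motion=[[0.02,-0.01,0.038,0,0],[0.02,-0.02,0.07,0,0],[0.02,-0.026,0.092,0,0],[0.02,-0.028,0.101,0,0],[0.02,-0.028,0.101,0,0]])

```text
time_s: 6.08
tcp_pos: [0.399, 0.0993, 0.1956]
eef_rot: [-180.0, -0.1, -154.1]
contact_force: [0.4, -0.8, -2.3]
gripper_width: 0.0313
```

Run:
```python
from h import *
d=capture("wrist"); cv2.imwrite("pics/w3.png",d["image"][:,:,::-1])
P=cloud(d); ok=d["z_map"]>0
m=ok&(np.hypot(P[...,0]-.487,P[...,1]-.14)<.07)&(abs(P[...,2]-.074)<.003)
q=P[m]; print(len(q),circ(q[:,:2]),cv2.minEnclosingCircle((q[:,:2]*1000).astype(np.float32)))
to(.4875,.140,.195,-154)
```

```text
0 (array([0., 0.]), np.float64(0.0)) ((0.0, 0.0), 0.0)
delta [[-0.0974, -0.0017, 0.0006], np.float64(-0.0016)] tcp [0.3992 0.099  0.1958] [-1.7998e+02 -1.0000e-01 -1.5409e+02] j [  41.7   -2.8  -34.7   -0.   -58.2 -105.8] t 6.12 F [-0.08 -0.41 -3.51] M [-0.024 -0.029  0.01 ] w 0.0312
```

View pics/w3.png

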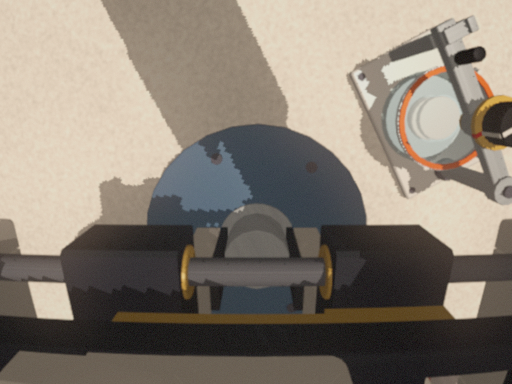

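In the wrist image, up is +tool x, so the chamber is out of view here. I'll look from the other side, where the rim falls at the right of the picture.

Request:
step_arm(motion=[[0.02,-0.025,-0.03,0,0],[0.02,-0.06,-0.067,0,0],[0.02,-0.095,-0.105,0,0],[0.02,-0.13,-0.143,0,0],[0.02,-0.138,-0.152,0,0]])

```text
time_s: 6.75
tcp_pos: [0.5922, 0.0204, 0.1949]
eef_rot: [-180.0, -0.1, -154.3]
contact_force: [-0.3, 0.2, -3.0]
gripper_width: 0.0312
```

Request:
step_arm(motion=[[0.02,0,0,0,0],[0.02,0,0,0,0]])

```text
time_s: 7.0
tcp_pos: [0.5892, 0.0226, 0.1963]
eef_rot: [180.0, -0.0, -154.1]
contact_force: [0.6, 0.2, -3.2]
gripper_width: 0.0311
```

Run:
```python
from h import *
d=capture("wrist"); cv2.imwrite("pics/w4.png",d["image"][:,:,::-1])
P=cloud(d); ok=d["z_map"]>0
m=ok&(np.hypot(P[...,0]-.487,P[...,1]-.14)<.07)&(abs(P[...,2]-.074)<.0025)
q=P[m]; print(len(q),circ(q[:,:2]),cv2.minEnclosingCircle((q[:,:2]*1000).astype(np.float32)))
hsv=cv2.cvtColor(d["image"],cv2.COLOR_RGB2HSV); o=m&(hsv[...,1]>120)&(hsv[...,0]<20); q=P[o]; print(len(q),circ(q[:,:2]),cv2.minEnclosingCircle((q[:,:2]*1000).astype(np.float32)),q[:,2].mean())
s,R=st(); Q=(P-s["tcp_pos"])@R
print(proj(d,s["tcp_pos"]+R@[0,0,-.003]))
b=ok&(np.hypot(Q[...,0],Q[...,1])<.025)&(abs(Q[...,2]+.003)<.006); q=Q[b]; print("boss",len(q),q.min(0),q.max(0),circ(q[:,:2]))
to(.4875,.140,.195,-154)
```

```text
3752 (array([0.48580072, 0.13816645]), np.float64(0.05802245662065882)) ((487.3555908203125, 143.07180786132812), 66.98365020751953)
2825 (array([0.48571674, 0.13862548]), np.float64(0.05759610893272531)) ((485.8707275390625, 139.3881072998047), 61.517608642578125) 0.07522357484518478
[[256.69901353 262.69899458]]
boss 2098 [-0.01404024 -0.02282402 -0.00898145] [0.01775334 0.02294498 0.00298343] (array([4.59558926e-03, 3.26605895e-05]), np.float64(0.012921063350388347))
delta [[0.0404, 0.1497, 0.0017], np.float64(-0.0019)] tcp [0.5892 0.0229 0.1966] [ 1.7999e+02 -2.0000e-02 -1.5411e+02] j [ 21.2  14.7 -14.4  -0.  -61.  -85.3] t 7.05 F [-0.06 -1.03 -3.07] M [ 0.004  0.019 -0.017] w 0.0311
```

View pics/w4.png

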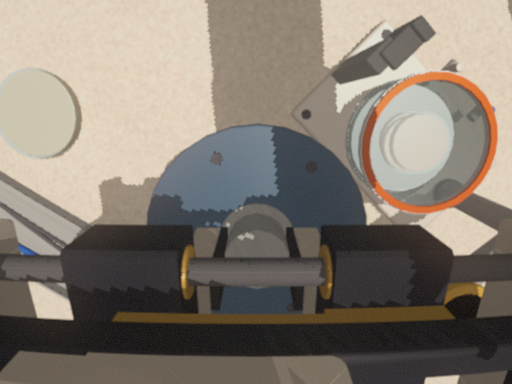

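The rim shows at right (428,140). The wrist camera gives a lid-to-rim displacement of (0.0375, 0.314), agreeing with the other two, so the target TCP is (0.487, 0.139).

Request:
step_arm(motion=[[0.02,0.008,0.03,0,0],[0.02,0.02,0.075,0,0],[0.02,0.033,0.12,0,0],[0.02,0.041,0.149,0.005,0],[0.02,0.041,0.149,0.02,0]])

```text
time_s: 7.68
tcp_pos: [0.487, 0.141, 0.1779]
eef_rot: [180.0, 0.2, -153.9]
contact_force: [0.4, -0.4, -3.5]
gripper_width: 0.031
```

Request:
step_arm(motion=[[0.02,0,0,0.02,0],[0.02,0,0,0.04,0],[0.02,0,0,0.055,0],[0.02,0,0,0.06,0],[0.02,0,0,0.06,0]])

```text
time_s: 8.3
tcp_pos: [0.4883, 0.139, 0.1166]
eef_rot: [-180.0, -0.0, -154.1]
contact_force: [-0.1, -0.4, -2.1]
gripper_width: 0.0315
```

Run:
```python
from h import *
d=capture("scene"); u,v=proj(d,[.487,.139,.09])[0].astype(int); crop(d,u,v,50,8,"s5.png")
to(.487,.139,.1045,-154)
```

```text
delta [[0.0015, 0.0005, 0.0125], np.float64(-0.0019)] tcp [0.4886 0.1392 0.117 ] [-1.8000e+02  3.0000e-02 -1.5411e+02] j [  38.1   12.1  -30.     0.   -47.8 -102.2] t 8.35 F [-0.41 -0.84 -2.87] M [ 0.063 -0.033 -0.047] w 0.0312
```

View pics/s5.png

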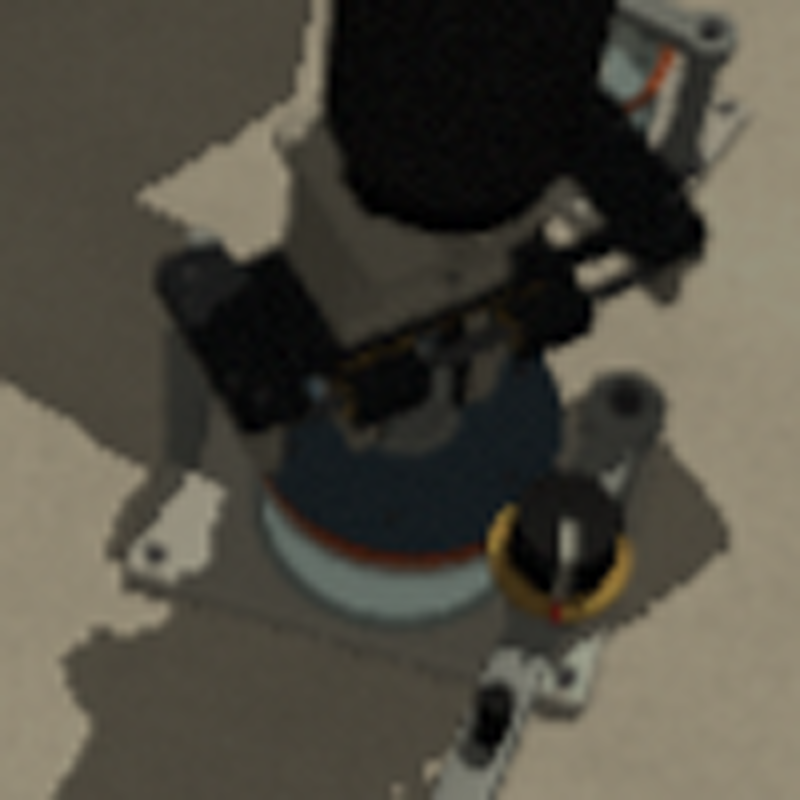

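The lid is over the rim and the keeper, post and knob are clear. Lowering gently.

Request:
step_arm(motion=[[0.02,0.0015,0.0005,0.002,0],[0.02,0.0015,0.0005,0.005,0],[0.02,0.0015,0.0005,0.008,0],[0.02,0.0015,0.0005,0.01,0],[0.02,0.0015,0.0005,0.01,0]])

```text
time_s: 8.98
tcp_pos: [0.4866, 0.1389, 0.1064]
eef_rot: [-180.0, -0.0, -154.1]
contact_force: [0.0, -0.5, -2.6]
gripper_width: 0.0309
```

Request:
step_arm(motion=[[0.02,0,0,0.001,0],[0.02,0,0,0.002,0],[0.02,0,0,0.002,0]])

```text
time_s: 9.35
tcp_pos: [0.4868, 0.139, 0.1051]
eef_rot: [-180.0, 0.0, -154.1]
contact_force: [-2.9, -0.6, 3.8]
gripper_width: 0.0318
```

```bash
python3 -c "
from h import *
to(.487,.139,.1045,-154)"
```

```text
delta [[-0.0002, -0.0001, 0.0006], np.float64(-0.0018)] tcp [0.4868 0.139  0.1051] [-1.800e+02  2.000e-02 -1.541e+02] j [  38.2   12.9  -31.     0.   -46.1 -102.3] t 9.35 F [-2.91 -0.57  3.84] M [-0.014  0.977 -0.004] w 0.0318
```

Request:
step_arm(motion=[[0.02,0.001,0.0005,0,0],[0.02,0.001,0.0005,0,0]])

```text
time_s: 9.6
tcp_pos: [0.4863, 0.1392, 0.1051]
eef_rot: [-180.0, 0.1, -154.1]
contact_force: [1.6, -2.4, 3.8]
gripper_width: 0.0315
```

```bash
python3 -c "
from h import *
to(.487,.139,.1045,-154)"
```

```text
delta [[-0.0006, -0.0005, 0.0006], np.float64(-0.0016)] tcp [0.4863 0.1392 0.1051] [-1.7999e+02  1.0000e-01 -1.5409e+02] j [  38.3   12.8  -31.1    0.   -46.  -102.4] t 9.6 F [ 1.56 -2.43  3.75] M [-0.317 -0.623 -0.058] w 0.0315
```

Lateral forces are small and flip sign, so this is friction on the rim: the lid is down. Releasing and backing off.

Request:
step_arm(motion=[[0.02,-0.0005,-0.0003,0,0],[0.05,-0.0005,-0.0003,0,0],[0.06,-0.0005,-0.0003,0,0],[0.06,-0.0005,-0.0003,0,0]])

```text
time_s: 10.1
tcp_pos: [0.4859, 0.1388, 0.1043]
eef_rot: [180.0, -0.0, -154.1]
contact_force: [-0.8, 0.5, -0.7]
gripper_width: 0.0555
```

Request:
step_arm(motion=[[0.06,0,0,-0.02,0],[0.06,0,0,-0.05,0],[0.06,0,0,-0.09,0],[0.06,0,0,-0.12,0],[0.06,0,0,-0.12,0]])

```text
time_s: 10.72
tcp_pos: [0.4872, 0.1395, 0.2269]
eef_rot: [180.0, 0.3, -154.1]
contact_force: [-0.3, 1.2, -0.2]
gripper_width: 0.06
```

Run:
```python
from h import *
d=capture("wrist"); cv2.imwrite("pics/w6.png",d["image"][:,:,::-1])
P=cloud(d); ok=d["z_map"]>0
m=ok&(np.hypot(P[...,0]-.487,P[...,1]-.139)<.075)&(abs(P[...,2]-.082)<.004)
q=P[m]; print(len(q),circ(q[:,:2]),cv2.minEnclosingCircle((q[:,:2]*1000).astype(np.float32)),q[:,2].mean())
A=np.c_[q[:,:2]-[.487,.139],np.ones(len(q))]; print(np.linalg.lstsq(A,q[:,2],rcond=None)[0])
to(.487,.139,.1045,-154)
d=capture("scene"); u,v=proj(d,[.487,.139,.09])[0].astype(int); crop(d,u,v,50,8,"s6.png")
```

```text
12514 (array([0.48438738, 0.13864983]), np.float64(0.046275793814736774)) ((487.1504211425781, 144.26832580566406), 69.19876098632812) 0.08330209858753627
[ 0.00033637 -0.00060145  0.08330284]
delta [[-0.0002, -0.0005, 0.1208], np.float64(-0.0021)] tcp [0.4864 0.1392 0.2253] [ 1.7996e+02  1.2000e-01 -1.5412e+02] j [  38.2    5.3  -22.1   -0.   -62.5 -102.4] t 10.78 F [-0.62 -0.07 -1.4 ] M [ 0.035  0.027 -0.02 ] w 0.0601
```

View pics/w6.png

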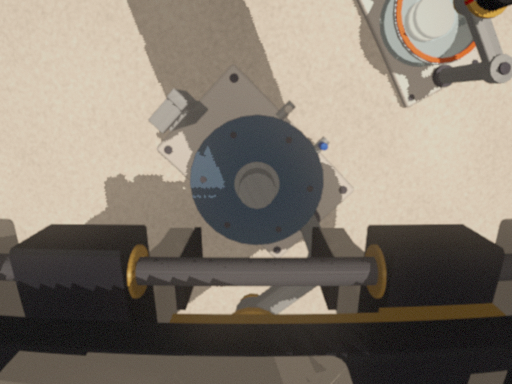

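View pics/s6.png

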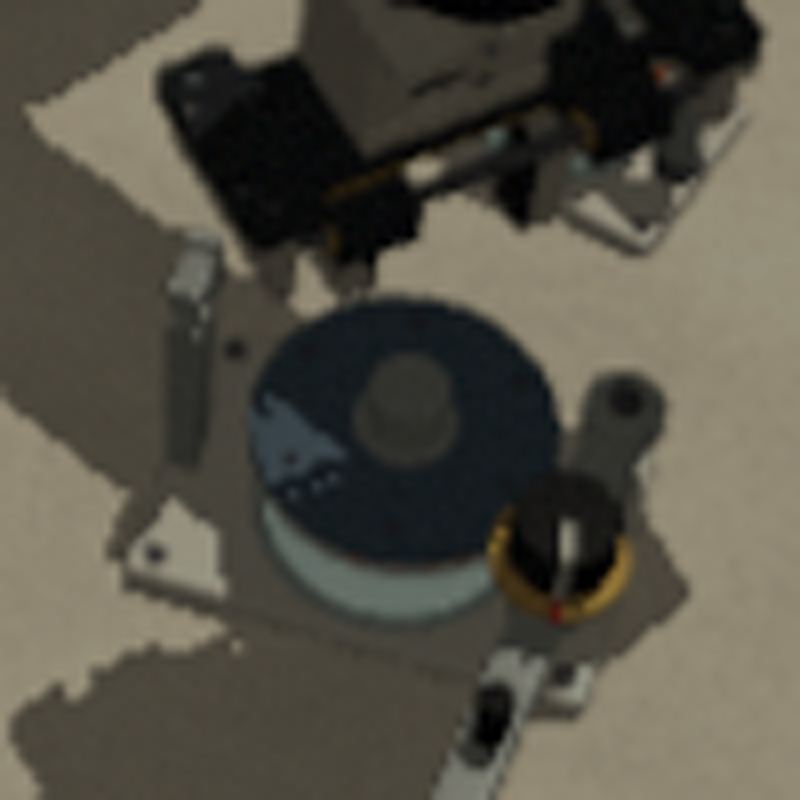

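The lid is seated level: plane slope is about 0.0006, and the disc top is 8 mm above the rim as measured by the same camera. Next is the peg at (0.650, 0.157). Pivot-to-peg distance checks at 149.8 mm and the bridge angle is 1.48 rad. The tool must turn to yaw −23.4°.

```bash
python3 -c "
from h import *
to(.650,.157,.225,-23.4)"
```

```text
delta [[-0.1556, -0.0553, -0.0007], np.float64(-2.2817)] tcp [0.4858 0.1388 0.2243] [ 179.98   -0.   -154.13] j [  38.2    5.4  -22.2   -0.   -62.5 -102.4] t 10.82 F [ 0.18 -0.1  -0.11] M [-0.011  0.052 -0.034] w 0.0601
```

Request:
step_arm(motion=[[0.03,-0.03,-0.01,0,-0.18],[0.03,-0.06,-0.02,0,-0.36],[0.03,-0.09,-0.03,0,-0.54],[0.03,-0.12,-0.045,0,-0.72],[0.03,-0.155,-0.055,0,-0.9]])

```text
time_s: 11.45
tcp_pos: [0.65, 0.1566, 0.2227]
eef_rot: [179.9, -0.1, -102.2]
contact_force: [-0.7, -0.0, -0.2]
gripper_width: 0.0301
```

Request:
step_arm(motion=[[0.03,0,0,0,-0.18],[0.03,0,0,0,-0.36],[0.03,0,0,0,-0.54],[0.03,0,0,0,-0.72],[0.03,0,0,0,-0.9]])

```text
time_s: 12.08
tcp_pos: [0.649, 0.1568, 0.2225]
eef_rot: [179.8, 0.0, -50.6]
contact_force: [-0.2, -0.1, -0.8]
gripper_width: 0.03
```

Request:
step_arm(motion=[[0.03,0,0,0,-0.18],[0.03,0,0,0,-0.36],[0.03,0,0,0,-0.48],[0.03,0,0,0,-0.48]])

```text
time_s: 12.58
tcp_pos: [0.649, 0.1569, 0.2229]
eef_rot: [179.9, 0.1, -23.5]
contact_force: [-0.3, -0.4, -0.2]
gripper_width: 0.0298
```

Run:
```python
from h import *
d=capture("wrist"); cv2.imwrite("pics/w7.png",d["image"][:,:,::-1])
P=cloud(d); ok=d["z_map"]>0
m=ok&(np.hypot(P[...,0]-.65,P[...,1]-.157)<.025)&(abs(P[...,2]-.163)<.006)
q=P[m]; print(len(q),cv2.minEnclosingCircle((q[:,:2]*1000).astype(np.float32)))
to(.650,.157,.225,-23.4)
```

```text
361 ((648.8702392578125, 156.1490478515625), 7.124724864959717)
delta [[0.0007, -0.0004, -0.0018], np.float64(-0.0042)] tcp [0.6491 0.1569 0.2232] [ 1.7991e+02  8.0000e-02 -2.3640e+01] j [ 30.3  20.7  -2.   -0.  -67.4  36.1] t 12.62 F [ 0.16  0.   -1.16] M [-0.064  0.199  0.01 ] w 0.0301
```

View pics/w7.png

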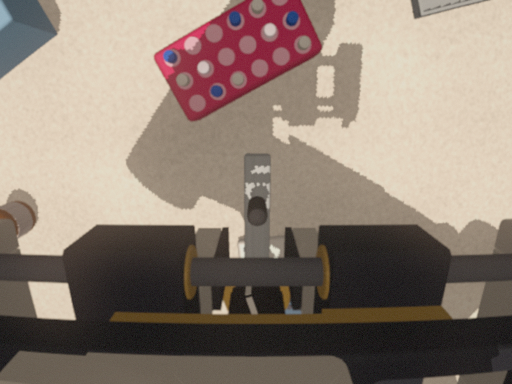

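The peg is at (257,208), centred between the fingers. Descending until the tips are about z 0.147, above the keeper's top, then gripping lightly.

Request:
step_arm(motion=[[0.03,0,0,0.03,0],[0.03,0,0,0.057,0],[0.005,0,0,0.057,0],[0.005,0,0,0.057,0],[0.005,0,0,0.057,0]], newtons=15)

```text
time_s: 13.25
tcp_pos: [0.65, 0.1571, 0.1685]
eef_rot: [-180.0, -0.1, -23.5]
contact_force: [2.4, -1.4, -2.8]
gripper_width: 0.0134
```

Run:
```python
from h import *
to(.650,.157,.166,-23.4)
s,R=st(); pv=np.array([.5125,.2165]); p=s["tcp_pos"][:2]-pv; L=np.hypot(*p); a0=np.degrees(np.arctan2(p[1],p[0])); print(L,a0)
for a in range(10,100,10):
    b=np.radians(a0-a); q=pv+.15*np.array([np.cos(b),np.sin(b)])-s["tcp_pos"][:2]
    print(a,(R.T@[q[0],q[1],0]).round(4), np.radians(a).round(3))
```

```text
delta [[0.0, 0.0001, 0.0025], np.float64(-0.002)] tcp [0.65   0.1571 0.1685] [-1.7996e+02 -5.0000e-02 -2.3520e+01] j [ 30.3  23.   -6.1   0.  -60.9  36.2] t 13.25 F [ 2.35 -1.43 -2.82] M [-0.54  -0.166 -0.02 ] w 0.0134
0.14980616217121123 -23.377750899528554
10 [-0.002   0.0261 -0.    ] 0.175
20 [-0.0087  0.0513 -0.    ] 0.349
30 [-0.0197  0.075  -0.0001] 0.524
40 [-0.0347  0.0965 -0.0001] 0.698
50 [-5.31e-02  1.15e-01 -1.00e-04] 0.873
60 [-0.0745  0.1301 -0.0002] 1.047
70 [-0.0982  0.1412 -0.0002] 1.222
80 [-0.1234  0.148  -0.0002] 1.396
90 [-0.1494  0.1504 -0.0002] 1.571
```

Request:
step_arm(motion=[[0.005,-0.001,0.0157,0,0.105],[0.005,-0.0033,0.0312,0,0.21],[0.005,-0.0073,0.0464,0,0.315],[0.005,-0.013,0.061,0,0.42],[0.005,-0.02,0.075,0,0.524]])

```text
time_s: 13.88
tcp_pos: [0.6021, 0.0966, 0.1684]
eef_rot: [-179.8, -0.0, -53.7]
contact_force: [2.1, 2.2, -3.6]
gripper_width: 0.0127
```

Run:
```python
from h import *
s,R=st(); pv=np.array([.5125,.2165]); p=s["tcp_pos"][:2]-pv; print(np.hypot(*p),np.degrees(np.arctan2(p[1],p[0]))); to(*s["tcp_pos"])
```

```text
0.14972340043698118 -53.235939766318765
delta [[0.0, 0.0, 0.0]] tcp [0.6021 0.0966 0.1684] [-1.7982e+02 -2.0000e-02 -5.3720e+01] j [ 27.4  17.8 -14.   -0.  -58.    8.8] t 13.88 F [ 2.07  2.24 -3.61] M [ 1.028 -0.437  0.007] w 0.0127
```

Following well, with about 3 N of drag as described. The next 30°:

Request:
step_arm(motion=[[0.005,-0.001,0.0157,0,0.105],[0.005,-0.0033,0.0312,0,0.21],[0.005,-0.0073,0.0464,0,0.315],[0.005,-0.013,0.061,0,0.42],[0.005,-0.02,0.075,0,0.524]])

```text
time_s: 14.5
tcp_pos: [0.5297, 0.0678, 0.1684]
eef_rot: [-179.9, 0.0, -83.7]
contact_force: [2.5, 1.7, -4.2]
gripper_width: 0.0136
```

Run:
```python
from h import *
s,R=st(); pv=np.array([.5125,.2165]); p=s["tcp_pos"][:2]-pv; print(np.hypot(*p),np.degrees(np.arctan2(p[1],p[0]))); to(*s["tcp_pos"]); print("tool F",R.T@s["contact_force"])
d=capture("scene"); u,v=proj(d,[.487,.139,.09])[0].astype(int); crop(d,u,v,50,8,"s8.png")
```

```text
0.14967536622421132 -83.41833739439956
delta [[0.0, 0.0, 0.0]] tcp [0.5297 0.0678 0.1684] [-1.7985e+02  4.0000e-02 -8.3750e+01] j [ 28.4  11.  -23.4   0.  -55.4 -22.1] t 14.5 F [ 2.51  1.66 -4.21] M [ 0.643 -0.945  0.053] w 0.0136
tool F [-1.37216783 -2.65966639  4.21881979]
```

View pics/s8.png

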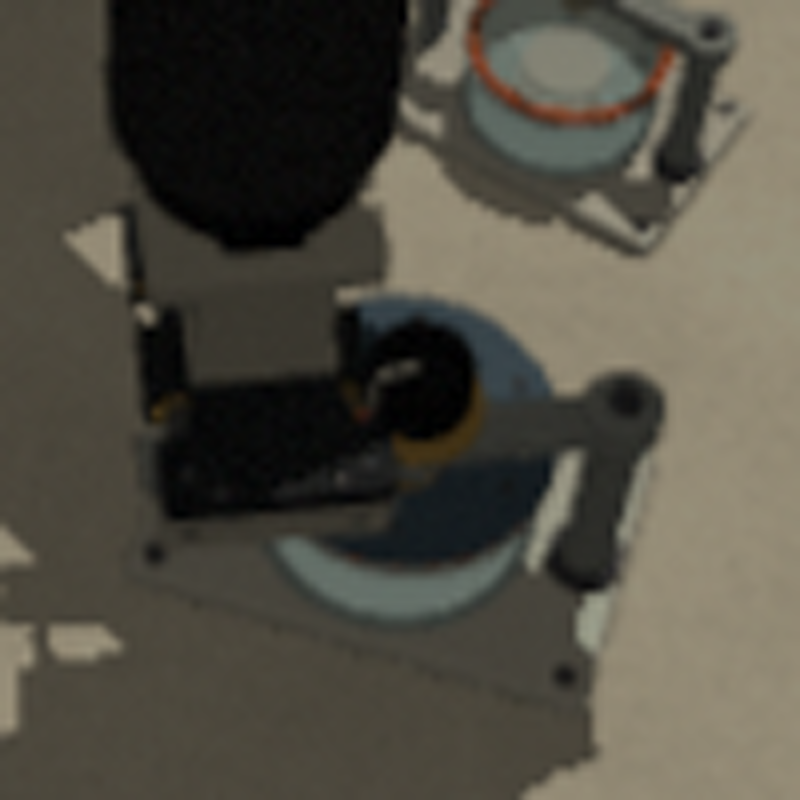

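The screw's foot clears the boss. 20° more, then slow pressing to the stop.

Request:
step_arm(motion=[[0.005,-0.0004,0.0105,0,0.07],[0.005,-0.0015,0.021,0,0.14],[0.005,-0.0033,0.0312,0,0.21],[0.005,-0.0058,0.0413,0,0.28],[0.005,-0.009,0.0513,0,0.35]])

```text
time_s: 15.18
tcp_pos: [0.4777, 0.0709, 0.1684]
eef_rot: [-179.9, 0.0, -103.6]
contact_force: [2.9, -1.3, -4.0]
gripper_width: 0.013
```

Request:
step_arm(motion=[[0.005,0,0.003,0,0.02],[0.005,-0.0002,0.006,0,0.04],[0.005,-0.0003,0.009,0,0.06]])

```text
time_s: 15.55
tcp_pos: [0.4691, 0.0732, 0.1683]
eef_rot: [-179.9, 0.0, -107.0]
contact_force: [2.0, -4.0, 5.0]
gripper_width: 0.0132
```

```bash
cat > f.py <<'E'
from h import *
s,R=st(); pv=np.array([.5125,.2165]); p=s["tcp_pos"][:2]-pv; print(np.hypot(*p),np.degrees(np.arctan2(p[1],p[0]))); to(*s["tcp_pos"]); print("tool F",R.T@s["contact_force"])
E
python3 f.py
```

```text
0.14969170931652487 -106.83570278850176
delta [[0.0, 0.0, 0.0]] tcp [0.4691 0.0732 0.1683] [-1.7993e+02  1.0000e-02 -1.0702e+02] j [ 32.7   5.5 -30.2   0.1 -54.3 -49.8] t 15.55 F [ 2.05 -3.96  4.99] M [-1.407 -0.469  0.048] w 0.0132
tool F [ 3.18870551 -3.12522036 -4.98909983]
```

```bash
python3 - <<'E'
from h import *
a=[]
for c,P in (("scene",[.465,.07,.14]),("top",[.465,.07,.14])):
    d=capture(c); u,v=proj(d,P)[0].astype(int); crop(d,u,v,35,8,c+"9.png"); a.append(cv2.resize(cv2.imread(f"pics/{c}9.png"),(400,400)))
cv2.imwrite("pics/m9.png",np.hstack(a))
d=capture("wrist"); cv2.imwrite("pics/w9.png",d["image"][:,:,::-1])
E
python3 f.py
```

```text
0.14967608909417743 -106.94818059155452
delta [[0.0, 0.0, 0.0]] tcp [0.4689 0.0733 0.1683] [-1.7995e+02  2.0000e-02 -1.0698e+02] j [ 32.7   5.5 -30.2   0.  -54.3 -49.7] t 15.7 F [ 0.77 -3.71  6.89] M [-1.158  0.237 -0.022] w 0.013
tool F [ 3.31849109 -1.82483562 -6.89165468]
```

View pics/m9.png

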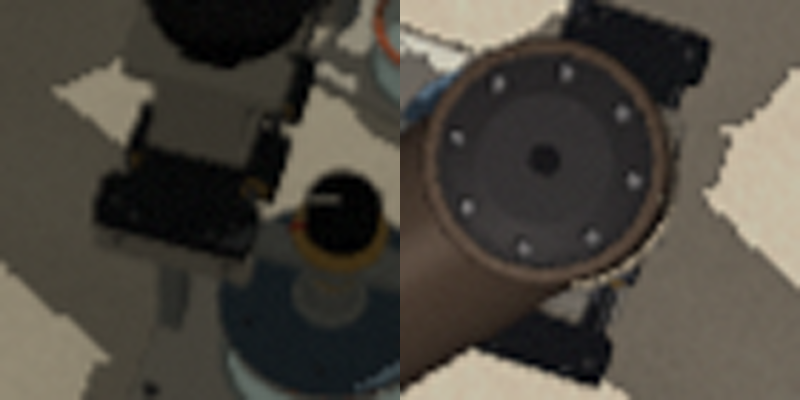

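View pics/w9.png

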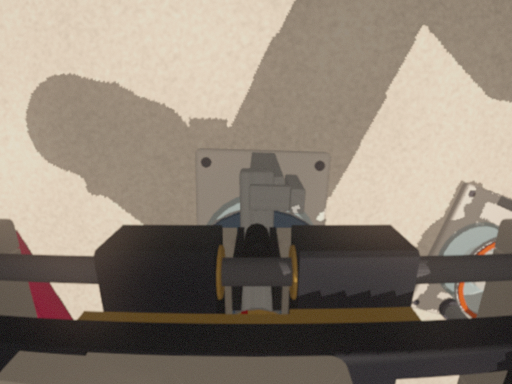

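The bar's end, at wrist (262,185), is entering the keeper. The vertical force has changed, so I'll rise 2 mm and press on in small steps.

Request:
step_arm(motion=[[0.005,0,0,-0.002,0],[0.005,0,0.0015,-0.002,0.01],[0.005,0,0.0015,-0.002,0.01]])

```text
time_s: 16.08
tcp_pos: [0.4664, 0.074, 0.1686]
eef_rot: [179.9, -0.0, -107.6]
contact_force: [2.8, 2.1, -13.0]
gripper_width: 0.0132
```

```bash
python3 f.py
```

```text
0.14974415431291235 -107.92608297703846
delta [[0.0, 0.0, 0.0]] tcp [0.4664 0.074  0.1686] [ 1.7991e+02 -1.0000e-02 -1.0762e+02] j [ 32.9   5.3 -30.3  -0.1 -54.4 -50.5] t 16.07 F [  2.75   2.13 -12.96] M [ 0.877 -0.923  0.021] w 0.0132
tool F [-2.86386765 -1.99943817 12.95349662]
```

Request:
step_arm(motion=[[0.005,0,0.0015,0.0013,0.01],[0.005,0,0.003,0.0013,0.02],[0.005,0,0.003,0.0013,0.02]])

```text
time_s: 16.45
tcp_pos: [0.4642, 0.0747, 0.1685]
eef_rot: [-180.0, 0.0, -108.7]
contact_force: [2.4, -0.3, -5.8]
gripper_width: 0.0129
```

```bash
python3 f.py
```

```text
0.14976010466627426 -108.80136495046689
delta [[0.0, 0.0, 0.0]] tcp [0.4642 0.0747 0.1685] [-1.7998e+02  2.0000e-02 -1.0874e+02] j [ 33.2   5.  -30.7   0.  -54.3 -52. ] t 16.45 F [ 2.39 -0.27 -5.76] M [ 0.207 -0.694 -0.016] w 0.0129
tool F [-0.50590408 -2.3477231   5.75659115]
```

Still free, at about 2.4 N, so not at the stop yet. Continuing.

Request:
step_arm(motion=[[0.005,0,0.0015,0,0.01],[0.005,0,0.003,0,0.02],[0.005,0,0.003,0,0.02]])

```text
time_s: 16.82
tcp_pos: [0.4638, 0.0751, 0.1687]
eef_rot: [-179.7, 0.0, -109.9]
contact_force: [17.1, -8.3, -16.8]
gripper_width: 0.0138
```

```bash
python3 f.py
```

```text
0.14952377758970167 -109.00007108630804
delta [[0.0, 0.0, 0.0]] tcp [0.4638 0.0751 0.1687] [-1.7974e+02  4.0000e-02 -1.0986e+02] j [ 33.4   4.8 -31.    0.2 -54.  -53.4] t 16.82 F [ 17.1   -8.28 -16.83] M [-2.936 -6.007 -0.013] w 0.0138
tool F [  1.99262907 -18.81615088  16.9109117 ]
```

Stop reached: 19 N at the peg with no further movement. Relieving, releasing and rising.

Request:
step_arm(motion=[[0.005,0,-0.0018,0.001,-0.01],[0.03,0,-0.0018,0.001,-0.01],[0.03,0,-0.0018,0.001,-0.01],[0.03,0,-0.0018,-0.03,0],[0.03,0,-0.0018,-0.06,0]])

```text
time_s: 17.45
tcp_pos: [0.4626, 0.0749, 0.2289]
eef_rot: [180.0, -0.0, -109.9]
contact_force: [1.4, 0.3, -0.1]
gripper_width: 0.0302
```

```bash
python3 f.py
python3 - <<'E'
from h import *
d=capture("wrist"); cv2.imwrite("pics/w10.png",d["image"][:,:,::-1])
P=cloud(d); ok=d["z_map"]>0
m=ok&(np.hypot(P[...,0]-.4638,P[...,1]-.075)<.025)&(abs(P[...,2]-.163)<.006)
q=P[m]; print(len(q),cv2.minEnclosingCircle((q[:,:2]*1000).astype(np.float32)))
E
```

```text
0.15013061228419775 -109.41135176836002
delta [[0.0, 0.0, 0.0]] tcp [0.4626 0.0749 0.2289] [ 1.7996e+02 -4.0000e-02 -1.0988e+02] j [ 33.4   1.5 -25.7  -0.  -62.8 -53.2] t 17.45 F [ 1.37  0.32 -0.11] M [ 0.044 -0.006  0.026] w 0.0302
tool F [-0.76355619 -1.18191382  0.10464966]
336 ((463.5094299316406, 74.47542572021484), 6.9073920249938965)
```

View pics/w10.png

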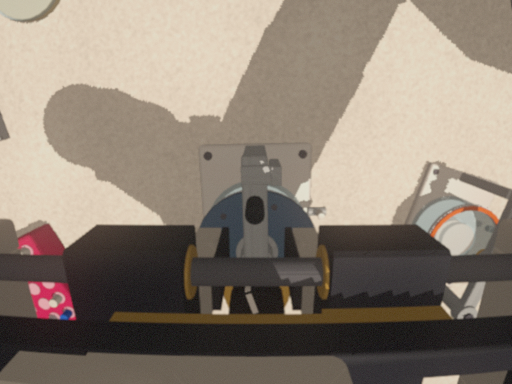

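The bar lies in the keeper, centred over the base plate at wrist (256,165), and the peg is at the home position. Now above the knob, turning to yaw of about +8° to get turning room.

```bash
python3 -c "
from h import *
to(.486,.139,.25,8)"
```

```text
delta [[-0.0671, 0.0014, -0.0166], np.float64(-2.0565)] tcp [0.4646 0.0755 0.2332] [-1.7976e+02  1.7000e-01 -1.0983e+02] j [ 33.3   1.3 -25.4   0.1 -63.  -53.2] t 17.5 F [1.9  0.71 4.31] M [ 0.128 -0.35   0.027] w 0.0303
```

Request:
step_arm(motion=[[0.056,0,0,-0.02,-0.18],[0.056,-0.02,0,-0.02,-0.36],[0.056,-0.04,0,-0.02,-0.54],[0.056,-0.06,0.001,-0.02,-0.72],[0.056,-0.067,0.001,-0.02,-0.9]])

```text
time_s: 18.12
tcp_pos: [0.4849, 0.1392, 0.2481]
eef_rot: [180.0, 0.0, -57.9]
contact_force: [0.4, -0.3, 0.5]
gripper_width: 0.0563
```

Request:
step_arm(motion=[[0.056,0,0,0,-0.18],[0.056,0,0,0,-0.36],[0.056,0,0,0,-0.54],[0.056,0,0,0,-0.72],[0.056,0,0,0,-0.9]])

```text
time_s: 18.75
tcp_pos: [0.4846, 0.1384, 0.2482]
eef_rot: [180.0, 0.0, -6.4]
contact_force: [-0.4, 0.4, 0.6]
gripper_width: 0.0562
```

Request:
step_arm(motion=[[0.056,0,0,0,-0.18],[0.056,0,0,0,-0.26],[0.056,0,0,0,-0.26]])

```text
time_s: 19.12
tcp_pos: [0.4846, 0.1383, 0.2482]
eef_rot: [-180.0, 0.0, 8.1]
contact_force: [-0.2, -0.3, 0.3]
gripper_width: 0.0561
```

```bash
cat > k.py <<'E'
import sys
from h import *
d=capture("wrist"); cv2.imwrite("pics/%s.png"%sys.argv[1],d["image"][:,:,::-1])
P=cloud(d); ok=d["z_map"]>0
m=ok&(np.hypot(P[...,0]-.486,P[...,1]-.139)<.03)&(P[...,2]>.172)&(P[...,2]<.19)
q=P[m]; print(len(q),cv2.minEnclosingCircle((q[:,:2]*1000).astype(np.float32)),np.median(q[:,2]))
to(.486,.139,.178)
uv=proj(d,[.486,.139,.18])[0].astype(int); print(uv)
E
python3 k.py w11
```

```text
2515 ((485.391845703125, 139.14151000976562), 20.419523239135742) 0.1827826899506986
delta [[0.0014, -0.0005, 0.0702]] tcp [0.4847 0.1383 0.2482] [-1.80e+02  1.00e-02  8.04e+00] j [ 38.3   4.2 -20.2  -0.  -65.6  59.8] t 19.18 F [ 0.34 -0.1   1.01] M [-0.199  0.136 -0.031] w 0.0559
[255 210]
```

View pics/w11.png

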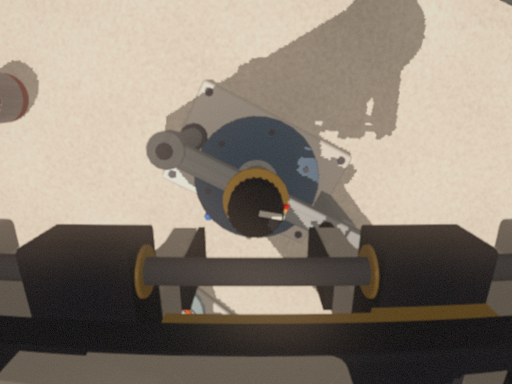

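The knob is at wrist (256,207), with the white mark pointing to (280,216) and the red one at (287,208). They are in line. Descending onto the knob, with tips about 4 mm above the collar, and gripping.

Request:
step_arm(motion=[[0.056,0.001,-0.0005,0.03,0],[0.056,0.001,-0.0005,0.055,0],[0.056,0.001,-0.0005,0.067,0],[0.056,0.001,-0.0005,0.069,0],[0.056,0.001,-0.0005,0.069,0]])

```text
time_s: 19.8
tcp_pos: [0.4863, 0.1392, 0.18]
eef_rot: [-180.0, -0.1, 8.1]
contact_force: [-1.0, -0.7, 0.4]
gripper_width: 0.0559
```

Request:
step_arm(motion=[[0.03,0,0,0,0],[0.03,0,0,0,0],[0.03,0,0,0,0],[0.03,0,0,0,0]], newtons=40)

```text
time_s: 20.3
tcp_pos: [0.4861, 0.1392, 0.1797]
eef_rot: [-180.0, -0.1, 8.2]
contact_force: [-1.5, 1.2, 4.1]
gripper_width: 0.0393
```

```bash
cat > t.py <<'E'
from h import *
to(.486,.139,.178)
s,R=st(); print("toolM",(R.T@s["moment"]).round(3),"jt6",s["joint_torque"].round(3)[3:], "yaw",s["eef_rot"][2].round(2))
E
python3 t.py
```

```text
delta [[-0.0001, 0.0002, 0.0017]] tcp [0.4861 0.1392 0.1797] [-1.7998e+02 -5.0000e-02  8.1500e+00] j [ 38.3   7.7 -25.8   0.  -56.4  59.9] t 20.3 F [-1.46  1.19  4.09] M [ 0.282  0.375 -0.011] w 0.0393
toolM [ 0.333 -0.332  0.011] jt6 [5.956 0.108 0.   ] yaw 8.15
```

Gripped at 39.3 mm, which matches the 40 mm knob. Turning clockwise 0.5 rad, following the sink.

Request:
step_arm(motion=[[0.03,0,0,0.0002,0.1],[0.03,0,0,0.0004,0.2],[0.03,0,0,0.0006,0.3],[0.03,0,0,0.0008,0.4],[0.03,0,0,0.001,0.5]])

```text
time_s: 20.92
tcp_pos: [0.4861, 0.1392, 0.1788]
eef_rot: [-180.0, -0.0, -20.7]
contact_force: [-1.4, 0.2, 4.8]
gripper_width: 0.0392
```

```bash
python3 t.py; python3 k.py w12
```

```text
delta [[-0.0001, 0.0002, 0.0008]] tcp [0.4861 0.1392 0.1788] [-1.7996e+02 -4.0000e-02 -2.0660e+01] j [ 38.3   7.8 -25.9   0.  -56.3  31.1] t 20.93 F [-1.45  0.22  4.83] M [0.185 0.649 0.121] w 0.0392
toolM [-0.056 -0.673 -0.121] jt6 [5.822 0.28  1.188] yaw -20.66
3646 ((492.98809814453125, 136.30239868164062), 28.226537704467773) 0.18165236784380906
delta [[-0.0001, 0.0002, 0.0008]] tcp [0.4861 0.1392 0.1788] [-1.7996e+02 -4.0000e-02 -2.0930e+01] j [ 38.3   7.8 -25.9   0.  -56.3  30.8] t 20.98 F [-1.22  0.76  5.1 ] M [0.255 0.603 0.081] w 0.0392
[256 258]
```

View pics/w12.png

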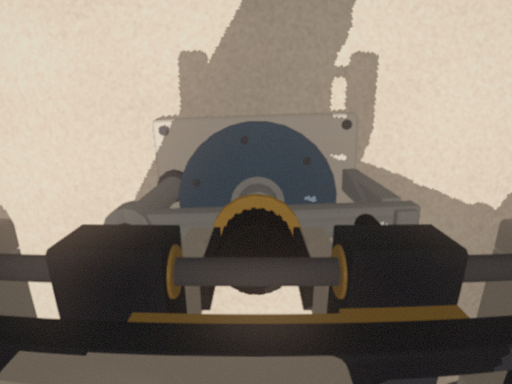

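Free running drag is about 0.1 N m. Continuing in shorter bites, reading the moment after each.

Request:
step_arm(motion=[[0.03,0,0,0.0002,0.1],[0.03,0,0,0.0004,0.2],[0.03,0,0,0.0006,0.3]])

```text
time_s: 21.35
tcp_pos: [0.4861, 0.1392, 0.1782]
eef_rot: [-180.0, -0.0, -37.8]
contact_force: [-1.1, 0.9, 6.8]
gripper_width: 0.0391
```

```bash
python3 t.py
```

```text
delta [[-0.0, 0.0002, 0.0002]] tcp [0.4861 0.1392 0.1782] [-1.7995e+02 -3.0000e-02 -3.7750e+01] j [ 38.3   7.8 -25.9   0.  -56.2  14. ] t 21.35 F [-1.12  0.92  6.79] M [0.246 0.735 0.162] w 0.0391
toolM [-0.256 -0.732 -0.162] jt6 [5.771 0.326 1.189] yaw -37.75
```

Request:
step_arm(motion=[[0.03,0,0,0.0002,0.07],[0.03,0,0,0.0004,0.14],[0.03,0,0,0.0004,0.2]])

```text
time_s: 21.72
tcp_pos: [0.4861, 0.1392, 0.178]
eef_rot: [-179.9, -0.0, -49.1]
contact_force: [-2.2, 0.7, 6.5]
gripper_width: 0.0391
```

```bash
python3 t.py
```

```text
delta [[0.0001, 0.0002, -0.0]] tcp [0.4861 0.1392 0.178 ] [-1.7994e+02 -2.0000e-02 -4.9140e+01] j [ 38.3   7.8 -25.9   0.  -56.2   2.6] t 21.73 F [-2.21  0.66  6.46] M [0.248 0.838 0.231] w 0.0391
toolM [-0.471 -0.736 -0.231] jt6 [5.744 0.431 0.553] yaw -49.14
```

The torque is climbing (0.10, 0.16, 0.23 N m). Now 0.1 rad bites.

Request:
step_arm(motion=[[0.03,0,0,0.0001,0.05],[0.03,0,0,0.0002,0.1]])

```text
time_s: 21.98
tcp_pos: [0.4862, 0.1392, 0.1778]
eef_rot: [-179.9, -0.0, -54.8]
contact_force: [-2.0, 0.7, 7.5]
gripper_width: 0.0391
```

```bash
python3 t.py
```

```text
delta [[0.0, 0.0002, -0.0002]] tcp [0.4862 0.1392 0.1778] [-1.7994e+02 -2.0000e-02 -5.4840e+01] j [ 38.3   7.9 -25.9   0.  -56.1  -3.1] t 21.98 F [-1.96  0.73  7.51] M [0.26  1.073 0.161] w 0.0391
toolM [-0.728 -0.831 -0.16 ] jt6 [5.651 0.58  0.452] yaw -54.84
```

Request:
step_arm(motion=[[0.03,0,0,0.0001,0.05],[0.03,0,0,0.0002,0.1]])

```text
time_s: 22.22
tcp_pos: [0.4862, 0.1392, 0.1777]
eef_rot: [-179.9, -0.0, -60.6]
contact_force: [-1.9, 0.1, 7.9]
gripper_width: 0.0389
```

```bash
python3 t.py
```

```text
delta [[0.0001, 0.0002, -0.0003]] tcp [0.4862 0.1392 0.1777] [-1.7994e+02 -1.0000e-02 -6.0560e+01] j [ 38.3   7.9 -26.    0.  -56.1  -8.9] t 22.23 F [-1.94  0.11  7.86] M [0.202 1.163 0.316] w 0.0389
toolM [-0.914 -0.748 -0.316] jt6 [5.599 0.697 0.42 ] yaw -60.56
```

```bash
cat > a.py <<'E'
from h import *
v=[]
for i in range(6):
    capture("top"); v.append(-r.get_state()["moment"][2])
print("torque mean",np.mean(v).round(3),"sd",np.std(v).round(3)); to(.486,.139,.178)
E
python3 a.py
```

```text
torque mean -0.222 sd 0.018
delta [[0.0001, 0.0002, -0.0002]] tcp [0.4862 0.1392 0.1778] [-1.7994e+02 -1.0000e-02 -6.0470e+01] j [ 38.3   7.9 -26.    0.  -56.1  -8.8] t 22.52 F [-3.38  1.68  8.08] M [0.255 1.112 0.203] w 0.0393
```

Request:
step_arm(motion=[[0.03,0,0,0.0001,0.05],[0.03,0,0,0.0002,0.1]])

```text
time_s: 22.78
tcp_pos: [0.4862, 0.1392, 0.1776]
eef_rot: [-179.9, -0.0, -66.3]
contact_force: [-3.0, 0.5, 9.3]
gripper_width: 0.0392
```

```bash
python3 a.py
```

```text
torque mean -0.227 sd 0.033
delta [[0.0001, 0.0002, -0.0004]] tcp [0.4862 0.1392 0.1776] [-1.7993e+02 -1.0000e-02 -6.6190e+01] j [ 38.3   7.9 -26.    0.  -56.1 -14.5] t 23.07 F [-3.67  0.97  8.74] M [0.281 1.291 0.191] w 0.0393
```

```bash
cat > sc.py <<'E'
import sys
from h import *
d=capture("scene"); u,v=proj(d,[.486,.139,.17])[0].astype(int); crop(d,u,v,25,20,sys.argv[1]+".png")
E
python3 sc.py s13
```

```text
(no output)
```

View pics/s13.png

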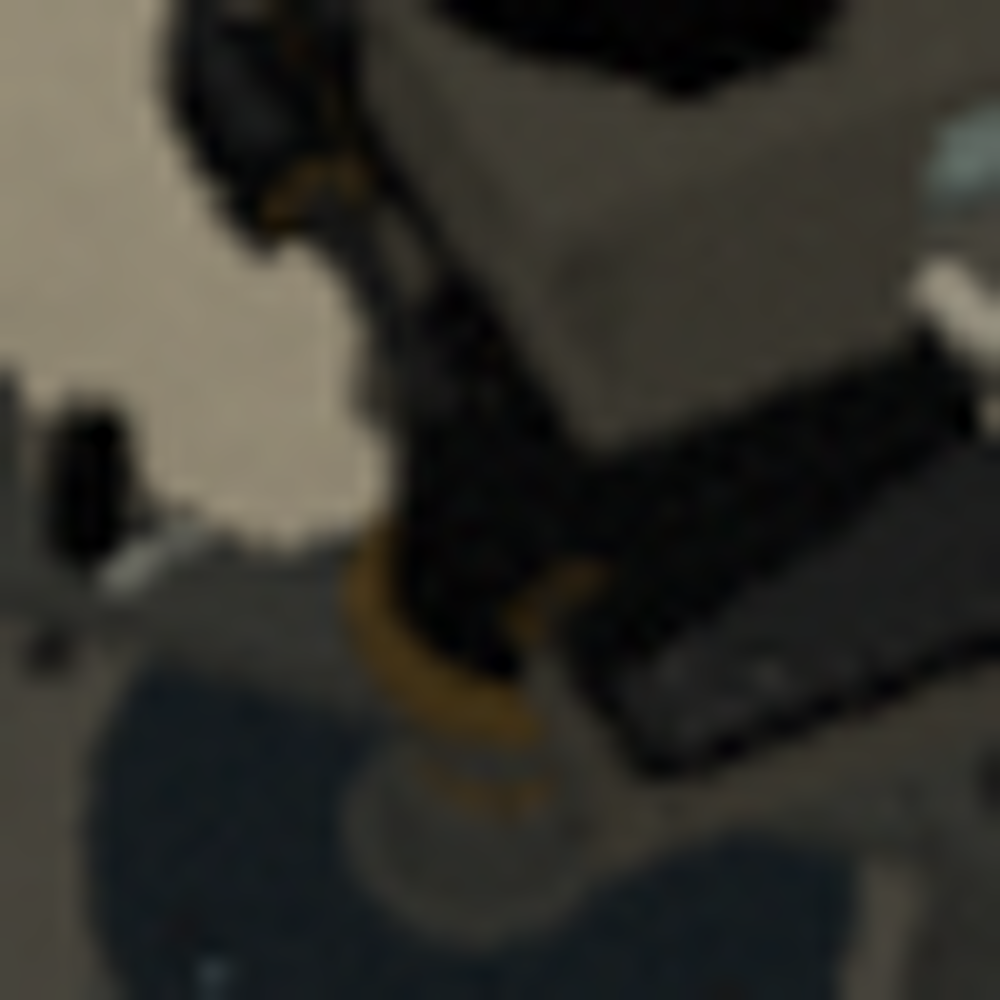

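The marks are hidden while the knob is gripped. The screw stays where it is left, so I'll release, rise and look at them directly.

Request:
step_arm(motion=[[0.056,0,0,0,0],[0.056,0,0,0,0],[0.056,0,0,-0.03,0],[0.056,0,0,-0.07,0],[0.056,0,0,-0.07,0]])

```text
time_s: 23.75
tcp_pos: [0.4873, 0.1397, 0.2495]
eef_rot: [-179.7, 0.0, -66.3]
contact_force: [-0.0, 0.4, -0.6]
gripper_width: 0.0563
```

```bash
cat > mk.py <<'E'
import sys
from h import *
d=capture("wrist"); P=cloud(d); im=d["image"].astype(int)
c=np.array([.4858,.1390]); rr=np.hypot(P[...,0]-c[0],P[...,1]-c[1]); ok=d["z_map"]>0
top=ok&(rr<.0225)&(P[...,2]>.17)&(P[...,2]<.19)
q=P[top]; cc,rad=cv2.minEnclosingCircle((q[:,:2]*1000).astype(np.float32)); cc=np.array(cc)/1000; zt=np.median(q[:,2]); print("knob",cc,rad,zt)
w=top&(im.min(-1)>75)
red=ok&(rr<.032)&(P[...,2]>.135)&(P[...,2]<.172)&(im[...,0]>90)&(im[...,1]<0.45*im[...,0])&(im[...,2]<.5*im[...,0])
for n,m in (("white",w),("red",red)):
    if m.sum()<3: print(n,m.sum()); continue
    p=P[m]; mu=p.mean(0); v=mu[:2]-cc; print(n,m.sum(),mu.round(4),"angle",np.arctan2(v[1],v[0]).round(3))
    e=np.linalg.svd(p[:,:2]-mu[:2])[2][0]; e=e if e@v>0 else -e; print("  axis",np.arctan2(e[1],e[0]).round(3))
uv=proj(d,[*cc,zt])[0].astype(int); crop(d,*uv,40,10,sys.argv[1]+".png")
E
python3 mk.py w14; python3 t.py
```

```text
knob [0.48536478 0.13906371] 20.45290756225586 0.18056531265951242
white 171 [0.4759 0.1385 0.1809] angle -3.085
  axis -2.077
red 21 [0.463  0.1314 0.1551] angle -2.812
  axis -2.951
delta [[0.0002, 0.0006, 0.0697]] tcp [0.4863 0.1393 0.2477] [-1.7986e+02  4.0000e-02 -6.6320e+01] j [ 38.3   4.3 -20.2  -0.  -65.4 -14.6] t 23.8 F [ 0.6  -0.73 -0.16] M [0.019 0.18  0.015] w 0.056
toolM [-0.157 -0.09  -0.015] jt6 [ 7.218 -0.132  0.   ] yaw -66.32
```

View pics/w14.png

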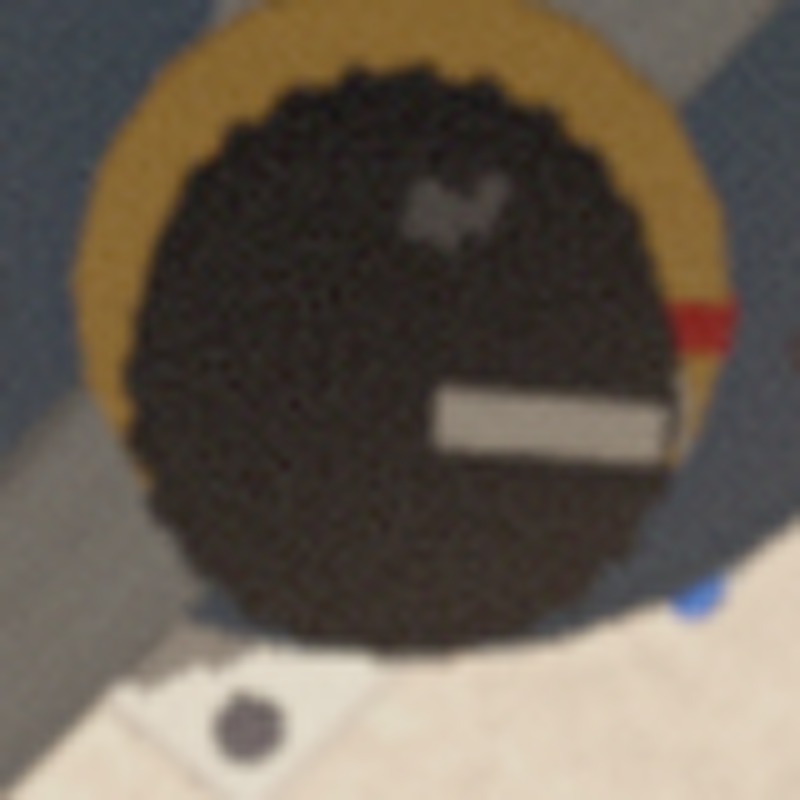

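```bash
sed -i 's/min(-1)>75/min(-1)>110/; s/rr<.0225/rr<.0205/' mk.py; python3 mk.py w14b
```

```text
knob [0.48554187 0.13916853] 20.31541633605957 0.180568299561208
white 97 [0.476  0.1383 0.1809] angle -3.051
  axis -1.896
red 23 [0.4632 0.131  0.1555] angle -2.791
  axis -2.672
```

```bash
cat > mk.py <<'E'
import sys
from h import *
d=capture("wrist"); P=cloud(d); im=d["image"].astype(int); ok=d["z_map"]>0
K=np.array([[d["fx"],0,d["cx"]],[0,d["fy"],d["cy"]],[0,0,1.]])
def ray(uv,z):
    n=cv2.undistortPoints(np.array(uv,float).reshape(-1,1,2),K,np.array(d["D"])).reshape(-1,2)
    v=np.c_[n,np.ones(len(n))]@d["pose"][:3,:3].T; o=d["pose"][:3,3]; t=(z-o[2])/v[:,2]; return (o+v*t[:,None])[:,:2]
rr=np.hypot(P[...,0]-.4856,P[...,1]-.1391)
top=ok&(rr<.024)&(P[...,2]>.17)&(P[...,2]<.19); q=P[top]; zt=np.median(q[:,2])
cc,rad=cv2.minEnclosingCircle((q[:,:2]*1000).astype(np.float32)); cc=np.array(cc)/1000; print("knob",cc.round(4),round(rad,1),zt.round(4))
w=(top&(rr<.021)&(im.min(-1)>105)&(im.max(-1)-im.min(-1)<60)).astype(np.uint8)
n,l,s,_=cv2.connectedComponentsWithStats(w); i=1+np.argmax(s[1:,4]); v,u=np.nonzero(l==i)
xy=ray(np.c_[u,v],zt); mu=xy.mean(0); e=np.linalg.svd(xy-mu,full_matrices=False)[2][0]; e=e if e@(mu-cc)>0 else -e
# axis line should pass knob centre
aw=np.arctan2(*(mu-cc)[::-1]); print("white",s[i],"axis",np.arctan2(e[1],e[0]).round(3),"centroid",aw.round(3),"len",np.ptp((xy-mu)@e).round(4))
red=ok&(rr<.034)&(im[...,0]>90)&(im[...,1]<.5*im[...,0])&(im[...,2]<.5*im[...,0])&(rr>.017)
n,l,s,_=cv2.connectedComponentsWithStats(red.astype(np.uint8)); i=1+np.argmax(s[1:,4]); v,u=np.nonzero(l==i)
xy=ray(np.c_[u,v],zt-.026); m=xy.mean(0); ar=np.arctan2(*(m-cc)[::-1]); print("red",s[i],"angle",ar.round(3),"rad",np.hypot(*(m-cc)).round(4))
f=lambda x:(x+np.pi)%(2*np.pi)-np.pi
print("LEAD centroid",f(ar-aw).round(3),"axis",f(ar-np.arctan2(e[1],e[0])).round(3))
uv=proj(d,[*cc,zt])[0].astype(int); crop(d,*uv,40,10,sys.argv[1]+".png")
E
python3 mk.py w14c
```

```text
knob [0.4853 0.1392] 20.4 0.1805
white [260 213  22   6 104] axis -2.805 centroid -2.816 len 0.0149
red [283 203   7   5  28] angle -2.8 rad 0.0237
LEAD centroid 0.016 axis 0.005
```

Lead is about 0.01 rad, so no slip yet. The check is clean: both estimates agree. Regripping and turning another 0.35 rad.

Request:
step_arm(motion=[[0.056,0,0,0.04,0],[0.056,0,0,0.068,0],[0.056,0,0,0.07,0],[0.03,0,0,0.07,0],[0.03,0,0,0.07,0]])

```text
time_s: 24.52
tcp_pos: [0.4862, 0.1392, 0.1776]
eef_rot: [-179.9, 0.0, -66.3]
contact_force: [-0.4, -1.0, -0.2]
gripper_width: 0.0414
```

Request:
step_arm(motion=[[0.03,0,0,0,0],[0.03,0,0,0.0001,0.07],[0.03,0,0,0.0003,0.14],[0.03,0,0,0.0004,0.21],[0.03,0,0,0.0005,0.28]])

```text
time_s: 25.15
tcp_pos: [0.4862, 0.1392, 0.1774]
eef_rot: [-179.9, 0.0, -82.5]
contact_force: [-2.8, 0.4, 5.4]
gripper_width: 0.0395
```

```bash
python3 t.py; python3 a.py
```

```text
delta [[0.0001, 0.0002, -0.0006]] tcp [0.4862 0.1392 0.1774] [-1.7991e+02  2.0000e-02 -8.2460e+01] j [ 38.3   7.9 -26.    0.  -56.  -30.8] t 25.15 F [-2.84  0.43  5.39] M [-0.043  0.942  0.314] w 0.0395
toolM [-0.939 -0.081 -0.313] jt6 [5.681 0.645 0.602] yaw -82.46
torque mean -0.298 sd 0.026
delta [[0.0001, 0.0002, -0.0006]] tcp [0.4862 0.1392 0.1774] [-1.7991e+02  2.0000e-02 -8.2330e+01] j [ 38.3   7.9 -26.    0.  -56.  -30.6] t 25.45 F [-1.58  0.6   4.86] M [-0.03   0.8    0.292] w 0.0392
```

Torque is about 0.30 N m, near the slip level. 0.14 rad more, then release and look.

Request:
step_arm(motion=[[0.03,0,0,0.0001,0.07],[0.03,0,0,0.0001,0.14]])

```text
time_s: 25.7
tcp_pos: [0.4862, 0.1392, 0.1773]
eef_rot: [-179.9, 0.0, -90.5]
contact_force: [-1.8, 0.1, 6.2]
gripper_width: 0.0393
```

```bash
python3 a.py
```

```text
torque mean -0.301 sd 0.033
delta [[0.0001, 0.0001, -0.0007]] tcp [0.4861 0.1391 0.1773] [-1.7992e+02  4.0000e-02 -9.0350e+01] j [ 38.3   7.9 -26.    0.  -56.  -38.6] t 26.0 F [-2.27 -0.55  6.03] M [0.007 0.912 0.303] w 0.0391
```

Request:
step_arm(motion=[[0.056,0,0,0,0],[0.056,0,0,0,0],[0.056,0,0,-0.03,0],[0.056,0,0,-0.07,0],[0.056,0,0,-0.07,0]])

```text
time_s: 26.62
tcp_pos: [0.4874, 0.1398, 0.2492]
eef_rot: [-179.7, 0.2, -90.4]
contact_force: [-0.1, -0.0, -1.5]
gripper_width: 0.0562
```

```bash
python3 mk.py w15;python3 mk.py w15b
```

```text
knob [0.4853 0.1394] 20.5 0.1803
white [263 209  22   6 102] axis -3.095 centroid -3.093 len 0.0149
red [285 194   7   6  31] angle -2.987 rad 0.023
LEAD centroid 0.106 axis 0.108
knob [0.4853 0.1393] 20.4 0.1803
white [262 210  22   6 103] axis -3.092 centroid -3.106 len 0.0148
red [283 195   8   6  36] angle -2.988 rad 0.0231
LEAD centroid 0.119 axis 0.104
```

View pics/w15.png

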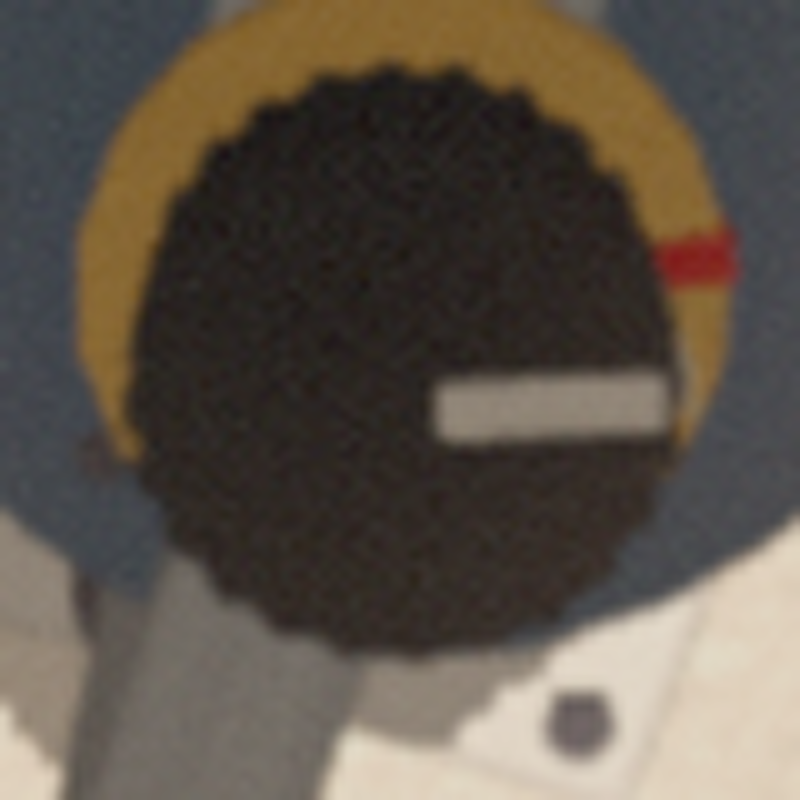

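The clutch has slipped, with a lasting lead of 0.11 rad. That passes 0.07 but only thinly given the measuring error, so one more small nudge. About 0.13 rad of it is spring, and the worst case stays under 0.4 rad.

Request:
step_arm(motion=[[0.056,0,0,0.04,0],[0.056,0,0,0.068,0],[0.056,0,0,0.07,0],[0.03,0,0,0.07,0],[0.03,0,0,0.07,0]])

```text
time_s: 27.35
tcp_pos: [0.4863, 0.1392, 0.177]
eef_rot: [-179.9, 0.0, -90.4]
contact_force: [-0.0, -0.5, -0.4]
gripper_width: 0.041
```

Request:
step_arm(motion=[[0.03,0,0,0,0],[0.03,0,0,0,0.07],[0.03,0,0,0,0.14],[0.03,0,0,0,0.21],[0.03,0,0,0,0.26]])

```text
time_s: 27.98
tcp_pos: [0.4861, 0.1392, 0.177]
eef_rot: [-179.9, 0.1, -105.4]
contact_force: [-1.5, -0.7, 3.3]
gripper_width: 0.0392
```

```bash
python3 a.py
```

```text
torque mean -0.311 sd 0.02
delta [[0.0002, 0.0001, -0.0011]] tcp [0.4862 0.1392 0.1769] [-1.7994e+02  5.0000e-02 -1.0519e+02] j [ 38.3   7.9 -26.    0.  -56.  -53.5] t 28.27 F [-2.41 -0.41  6.18] M [0.257 0.944 0.302] w 0.0391
```

Request:
step_arm(motion=[[0.056,0,0,0,0],[0.056,0,0,0,0],[0.056,0,0,-0.03,0],[0.056,0,0,-0.07,0],[0.056,0,0,-0.07,0]])

```text
time_s: 28.9
tcp_pos: [0.4873, 0.1397, 0.249]
eef_rot: [-179.8, 0.2, -105.3]
contact_force: [0.1, 0.8, -1.2]
gripper_width: 0.0562
```

```bash
python3 mk.py w16;python3 mk.py w16b
```

```text
knob [0.4854 0.1392] 20.4 0.1803
white [263 206  22   7  94] axis 3.056 centroid 3.04 len 0.0152
red [282 187   9   6  35] angle -3.013 rad 0.0229
LEAD centroid 0.23 axis 0.214
knob [0.4854 0.1392] 20.4 0.1803
white [261 207  22   8 100] axis 3.062 centroid 3.044 len 0.015
red [281 188   8   7  36] angle -3.017 rad 0.0229
LEAD centroid 0.222 axis 0.204
```

View pics/w16.png

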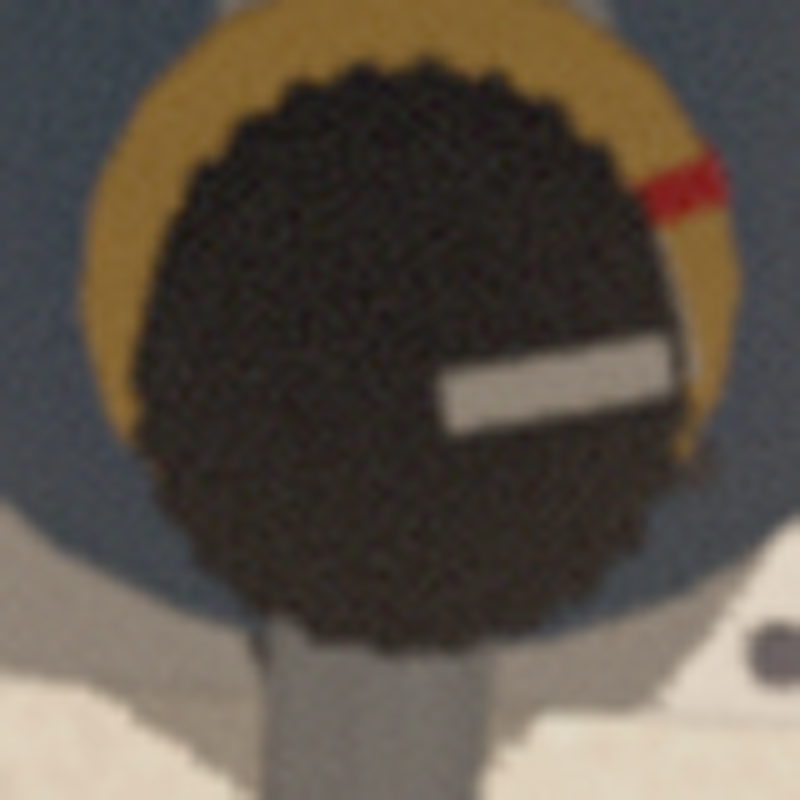

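Lasting lead is 0.22 rad, with torque level at about 0.30–0.31 N m. Backing away for a final check of the bridge and lid.

Request:
step_arm(motion=[[0.056,0,0,-0.03,0],[0.056,0.03,0,-0.06,0],[0.056,0.07,0,-0.09,0],[0.056,0.11,0,-0.1,0],[0.056,0.11,0,-0.1,0]])

```text
time_s: 29.62
tcp_pos: [0.4561, 0.0311, 0.3463]
eef_rot: [-180.0, 0.0, -105.4]
contact_force: [0.1, 0.6, -0.1]
gripper_width: 0.0557
```

Request:
step_arm(motion=[[0.056,0.05,0,0,0],[0.056,0.1,0,0,0],[0.056,0.15,0,0,0],[0.056,0.15,0,0,0]])

```text
time_s: 30.12
tcp_pos: [0.4161, -0.1137, 0.3449]
eef_rot: [179.9, -0.0, -105.5]
contact_force: [-0.1, 0.3, -0.1]
gripper_width: 0.0561
```

Run:
```python
from h import *
a=[]
for c in ("scene","top"):
    d=capture(c); u,v=proj(d,[.486,.12,.1])[0].astype(int); crop(d,u,v,50,8,c+"17.png"); a.append(cv2.resize(cv2.imread(f"pics/{c}17.png"),(400,400)))
    P=cloud(d); m=(d["z_map"]>0)&(np.hypot(P[...,0]-.4638,P[...,1]-.075)<.02)&(abs(P[...,2]-.162)<.006); q=P[m]
    if len(q)>3: print(c,"peg",cv2.minEnclosingCircle((q[:,:2]*1000).astype(np.float32)))
    cv2.imwrite(f"pics/{c}17f.png",d["image"][:,:,::-1])
cv2.imwrite("pics/m17.png",np.hstack(a)); to(.4,0,.3)
```

```text
scene peg ((467.6470031738281, 75.81207275390625), 6.634254455566406)
top peg ((464.783203125, 77.58160400390625), 6.597139358520508)
delta [[-0.1034, 0.0461, 0.0451]] tcp [ 0.4171 -0.1119  0.3451] [ 1.7991e+02 -2.0000e-02 -1.0538e+02] j [ 11.3  -6.4 -17.9  -0.  -78.6 -26.7] t 30.23 F [ 0.03  0.11 -0.99] M [ 0.038  0.029 -0.018] w 0.0559
```

View pics/m17.png

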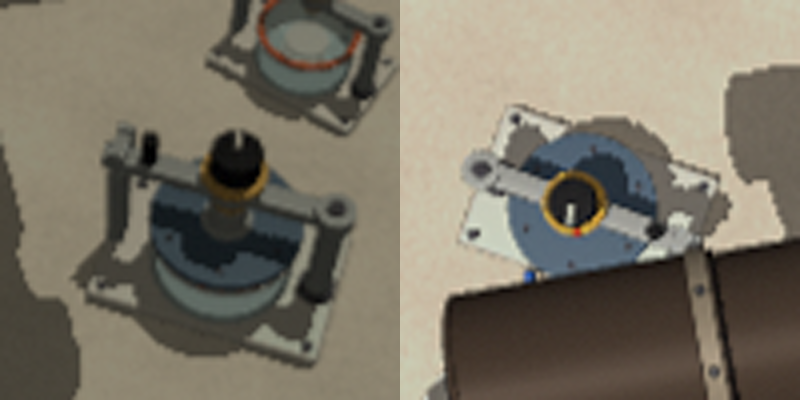

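View pics/scene17f.png

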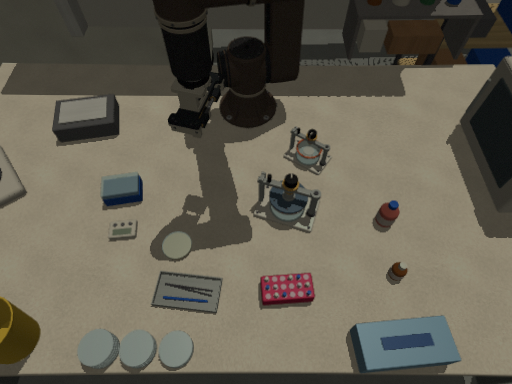

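Everything else is in place and the gripper is clear. To make sure the bridge hasn't crept off its stop, I'll repeat the wrist view of the peg from the pose used right after homing.

```bash
python3 -c "
from h import *
to(.464,.0752,.231,-109.9)"
```

```text
delta [[-0.1929, 0.0042, 0.114], np.float64(0.0789)] tcp [ 0.4171 -0.1119  0.3451] [ 1.7991e+02 -2.0000e-02 -1.0538e+02] j [ 11.3  -6.4 -17.9  -0.  -78.6 -26.7] t 30.23 F [ 0.03  0.11 -0.99] M [ 0.038  0.029 -0.018] w 0.0559
```

Request:
step_arm(motion=[[0.03,-0.05,0,0,0.04],[0.03,-0.1,0.002,0,0.079],[0.03,-0.15,0.004,0.03,0.079],[0.03,-0.193,0.004,0.08,0.079],[0.03,-0.193,0.004,0.114,0.079]])

```text
time_s: 30.85
tcp_pos: [0.4641, 0.079, 0.2294]
eef_rot: [179.9, -0.1, -109.6]
contact_force: [0.4, -0.4, -0.3]
gripper_width: 0.0303
```

Request:
step_arm(motion=[[0.03,0,0,0,0],[0.03,0,0,0,0]])

```text
time_s: 31.1
tcp_pos: [0.4649, 0.0761, 0.2332]
eef_rot: [-179.9, 0.0, -109.8]
contact_force: [-0.5, 0.5, 1.7]
gripper_width: 0.0301
```

```bash
python3 - <<'E'
from h import *
d=capture("wrist"); cv2.imwrite("pics/w18.png",d["image"][:,:,::-1]); crop(d,256,185,70,5,"w18c.png")
P=cloud(d); ok=d["z_map"]>0
m=ok&(np.hypot(P[...,0]-.4638,P[...,1]-.075)<.025)&(abs(P[...,2]-.163)<.006)
q=P[m]; print(len(q),cv2.minEnclosingCircle((q[:,:2]*1000).astype(np.float32)))
to(.464,.075,.231)
E
python3 -c "
import cv2,numpy as np
a=cv2.imread('pics/w10.png')[115:255,186:326];b=cv2.imread('pics/w18.png')[115:255,186:326]
cv2.imwrite('pics/m18.png',cv2.resize(np.hstack([a,b]),(800,400),interpolation=cv2.INTER_CUBIC))"
```

```text
326 ((463.6329345703125, 74.3796157836914), 6.873213768005371)
delta [[0.0012, 0.0008, 0.0027]] tcp [0.4652 0.0759 0.2337] [-1.7990e+02  8.0000e-02 -1.0979e+02] j [ 33.3   1.4 -25.2   0.  -63.3 -53.1] t 31.15 F [-0.6   0.19  0.41] M [0.024 0.049 0.037] w 0.0296
```

View pics/m18.png

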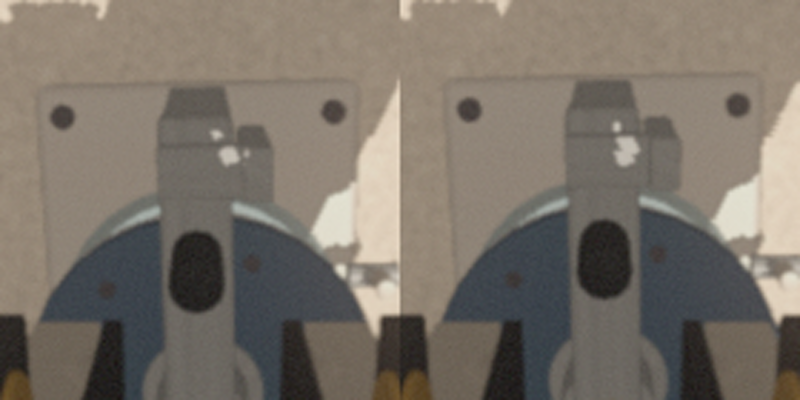

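The peg is within 0.2 mm of its position right after homing, so the bridge is still home against the keeper. Moving up and handing in.

Request:
step_arm(motion=[[0.03,0,0,-0.04,0],[0.03,0,0,-0.08,0],[0.03,0,0,-0.08,0]])

```text
time_s: 31.52
tcp_pos: [0.4662, 0.0757, 0.3173]
eef_rot: [-179.6, 0.4, -109.9]
contact_force: [-0.7, -0.2, -0.6]
gripper_width: 0.0298
```

```bash
python3 -c "
from h import *
print(workorder.close_job())"
```

```text
the job is handed in; nothing more can be done
None
```

The culture chamber is sealed and the job is handed in at about 31.5 s, with the gripper clear of everything.

- **Lid:** It was set on the rim at a contact force of about 7 N. Its plane fitted level, with its disc top 8 mm above the rim.
- **Bridge:** I swung it by the peg to its stop, which I felt at 19 N. A repeat wrist view after tightening put the peg within 0.2 mm of where it was right after homing. The scene and top cameras put the peg about 2–3 mm off; I put that down to their calibration, since most of it lies along the bar.
- **Thumbscrew:** I turned it clockwise until the torque levelled at about 0.30 N m. On the first release the lasting lead of white over red was 0.11 rad. That is above the 0.07 limit but close to it, so I gave it one more small nudge.
- **Final lead:** It measured 0.20–0.23 rad with the knob let go.
- **Other things:** The bystanders look unmoved in the last scene picture. I judged that by eye and did not measure it.

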